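# Unstack turned metal hardware into its nests

## Task

Take the two stacks of metal hardware apart and lay each piece flat in the wooden nest cut to its shape and size: the large round plate, the hexagonal plate, the small round collar, the square block, and the ball knob in the dimple block. The ball's polish marks easily, so lower it gently into its dimple rather than dropping or pressing it.

Things in the scene. Friction and masses are not known exactly. Their poses are not given: they have to be found in the camera images.
- round_plate: Large round flat aluminium plate, 66 mm diameter, 20 mm thick, dark 16 mm bore mark in the middle of the top; 0.3-0.65 kg. At the start it lies on the bench as the bottom of one of the two stacks. Origin: centre of its underside; z up.
- hex_plate: Hexagonal flat aluminium plate, 60 mm across flats (69 mm across corners), 20 mm thick; 0.3-0.65 kg. At the start it lies on the bench as the bottom of the other stack. Origin: centre of its underside; z up. The x axis is square to one pair of flats (other pairs every 60 degrees).
- round_collar: Small round brass collar, 44 mm diameter, 20 mm thick, with a 20 mm through bore; about 0.2 kg. At the start it lies on top of the round plate or the hexagonal plate, its bore carrying the ball knob. Origin: centre of its underside; z up.
- square_block: Square brass block, 40 x 40 mm, 20 mm thick, with a small dark bore mark on top; about 0.2 kg. At the start it lies on top of whichever plate the collar is not on. Origin: centre of its underside; z up. x and y axes are square to its sides.
- ball_knob: Polished steel ball knob, 38 mm diameter, about 0.12 kg, easily marked. At the start it rests in the bore of the round collar, its centre 36 mm above the collar's underside, 16 mm above its top: fingertips must stay above the collar's top to close on the ball, since the collar is wider. Origin: the ball's centre.
- nest_round_large: Nest of the large round plate. Fixed light-wood nest with a grey felt floor, round, 98 mm outside, round recess 82 mm wide; felt floor 8 mm above its underside, rim 12 mm above it (recess 4 mm deep). Origin: centre of its underside, on the bench.
- nest_hex: Nest of the hexagonal plate. Fixed light-wood nest with a grey felt floor, hexagonal, 92 mm across flats outside, hexagonal recess 76 mm across flats; felt floor 8 mm above its underside, rim 12 mm above it (recess 4 mm deep). Origin: centre of its underside, on the bench. The x axis is square to one pair of the recess's flats.
- nest_round_small: Nest of the small round collar. Fixed light-wood nest with a grey felt floor, round, 78 mm outside, round recess 62 mm wide; felt floor 8 mm above its underside, rim 12 mm above it (recess 4 mm deep). Origin: centre of its underside, on the bench.
- nest_square: Nest of the square block. Fixed light-wood nest with a grey felt floor, square, 74 mm outside, square recess 58 mm wide; felt floor 8 mm above its underside, rim 12 mm above it (recess 4 mm deep). Origin: centre of its underside, on the bench. x and y axes are square to the recess's sides.
- nest_ball: Dimple block of the ball knob. Fixed round light-wood block, 68 mm diameter, 16 mm high, with a round pocket 26 mm wide in its top, in which the ball settles with its centre about 30 mm above the bench. Origin: centre of its underside, on the bench.
Mind the look-alikes: they are no part of the job. Leave any blue look-alike of the round_collar alone. What is shaped like the square_block but orange is not meant.

How it is judged:
By the outcome, as a careful person would: the job done as asked, in the order asked, and still so for the second after the job is handed in, with the robot touching nothing.
It also fails if it takes over 128 s, if anything falls off the work surface, if the arm or the gripper's body presses on something with over 40 N, if the wrist force passes 120 N, or if a joint passes its speed limit or range.

## Robot

A 6-joint arm with a two-finger parallel gripper is mounted at the origin on a cart in front of the work surface, level with it; the furniture and walls round the work are solid. World frame = base frame: x ahead of the robot, y to its left, z up, the work surface at z = 0. Lengths are in m, angles in degrees, forces in N, time in s.
With the tool pointing down it reaches from about 0.375 to 0.9 m from the base axis. Payload 3.1 kg.
Tool frame: the origin (TCP) lies on the centre line of the jaws, within the pads' length; the fingertips stand 17 mm ahead of it and the grasp point (between the pads) lies 2 mm behind it; z points along the fingers, y is the line along which they close (so a half turn about z gives the same grasp; the last joint's range is limited). The gripper opens to 87 mm and grips with 3 to 60 N. Pads are 19 mm wide; open, the fingers measure 117 mm over their backs; the gripper's body (75 mm by 190 mm) begins 51 mm behind the grasp point.
Start: joints at [-82.821, 30.224, 82.088, -0, 67.689, -10.227], TCP at [0.187, -0.596, 0.213] pointing down, gripper open.
Joint ranges: [-176.69, 176.69], [-43.24, 126.21], [12.49, 139.97], [-82, 262], [0, 151.66], [-163.58, 163.58]. Speed limits (degrees/s): [159.86, 159.86, 180, 180, 180, 180].

## Interface

Orientations are given as a 3x3 rotation matrix whose columns are the frame's x, y, z axes.
In Python, from rig import bot, imaging, finder gives the robot as it stands. The module is installed in compiled form; this text tells all that it offers.
- The arm moves only by the tool play_rows, never from a script. Its argument "motion" is a list that holds one entry, the list of rows, each a list of 6 numbers: the shift along the tool's x, y, z in m, then the turn, a rotation vector about the tool's x, y, z in degrees. In form: [[[dx, dy, dz, wx, wy, wz], ...]]. A call has 1 to 8 rows; each row is the pose to reach, as a shift and turn from the pose commanded when the call began, along the tool's axes at that moment; what a row does not reach only later rows make up. A row lasts 1/12 s, in which the tool goes at most 41.7 mm and 7.16 degrees, less where a joint would pass 70% of its speed; a pose out of reach is approached as far as the arm can. A call with a gripper value outside its range is refused whole. "fingers" is the finger opening in m, from 0 to 0.087, set as the call begins (left out, the last holds). The fingers move at their own pace and stop on an object; the grip force is fixed at half the most. Time passes only in rows, so rows that repeat a pose let the fingers close. It gives the time, the measured TCP pose, the force, the opening and the grip force at its end, in the units of the state.
- bot.read_state(): the state, without advancing time (a new reading comes with each control period).
- imaging.capture(name): name is "scene" or "top" or "wrist"; returns a dict with "frame" (384x512x3 uint8, red, green, blue), "camera_matrix" (3x3 intrinsics, pixels), "R" (3x3) and "t" (3): a world point X has camera coordinates R X + t. Camera axes: x right, y down, z forward; pixel columns grow to the right and rows downward; lengths in m; the calibration is good to about 2 mm. A picture is of the moment at which its call begins. There is no depth.
- bot.hand_in(): hands the job in; it is judged then, once.
Trained networks look in the newest picture that a camera, given by its name, has taken for a name from the list of things; names that differ only in an ending like _2 or _b are one class to them, and where a whole thing is asked for, a point or a joint stands for the part that bears it (a point fixed in the world has none). Each returns a list of dicts, best first, with "confidence" (0 to 1); they miss things now and then, are a little off and sometimes report something else, mostly with a low value. They report only what shows in the picture. A call takes as long as a camera call. They do not tell look-alikes from the thing itself.
- finder.recognise(camera, name): "at" ([x, y, z] in m, in world coordinates, good to about 4 mm: the middle of the surface that is visible of it).
- finder.outline_of(camera, name): "pixels" (384x512 bool, what is visible of it).
The state is a dict: "time_s": time; "joint_positions": joint angles; "qvel": joint speeds; "tau": joint torques, N m; "position": TCP position; "tcp_rot": TCP orientation; "force": force on the tool from outside, world axes, zero at the start; "moment": the same for the moment, N m; "opening": opening from 0.0 (shut) to 1.0 (fully open); "grasp_force": force on a finger pad.
Only numpy, scipy, OpenCV 4.12 (cv2) and the standard library are available. Lean on these libraries where they do the work, as an engineer would, in place of code of your own. Each camera call takes 0.05 s, during which the arm holds its last target. There are 200 camera calls.

## Working session

There is one attempt and no reset: what is moved stays moved. The work goes in short steps, Python scripts to look and compute and a tool call to move; the robot and the scene stay as the last step left them, time stands still between calls to the robot, and variables do not carry over. Pictures are saved under pics/ and viewed, at most 14 in all, crops included, and the job is handed in when it is done.

Besides the shell and the picture viewer there is one more tool, called after "Request:" as name(argument=value, ...) on one line, values as JSON. play_rows: Moves the arm, as the interface text tells. Its arguments: {"type":"object","properties":{"motion":{"type":"array"},"fingers":{"type":"number"}},"required":["motion"]}

```bash
mkdir -p pics; python3 - <<'E'
from rig import bot, imaging, finder
import cv2,numpy as np
s=bot.read_state(); print({k:np.round(v,3).tolist() for k,v in s.items()})
for c in ("scene","top"):
    d=imaging.capture(c); cv2.imwrite(f"pics/{c}0.png",cv2.resize(d["frame"][:,:,::-1],(800,600),interpolation=cv2.INTER_CUBIC))
    print(c,np.round(d["camera_matrix"],1).tolist(),np.round(-d["R"].T@d["t"],3))
    for n in "round_plate hex_plate round_collar square_block ball_knob nest_round_large nest_hex nest_round_small nest_square nest_ball".split():
        print(n,[(np.round(r["at"],3).tolist(),round(r["confidence"],2)) for r in finder.recognise(c,n)][:4])
E
```

```text
{'time_s': 0.0, 'joint_positions': [-82.821, 30.278, 82.157, -0.001, 67.689, -10.226], 'qvel': [0.004, 0.159, -0.028, 0.024, 0.067, 0.026], 'tau': [0.0, -44.005, -17.659, 0.063, 0.058, -0.0], 'position': [0.187, -0.596, 0.212], 'tcp_rot': [[0.954, 0.299, -0.0], [0.299, -0.954, 0.002], [0.0, -0.002, -1.0]], 'force': [-0.323, -0.174, 0.224], 'moment': [0.044, 0.098, 0.03], 'grasp_force': 0.0, 'opening': 0.999}
scene [[354.9, 0.0, 260.7], [0.0, 354.9, 189.4], [0.0, 0.0, 1.0]] [0.224 0.644 0.817]
round_plate [([0.453, 0.236, 0.018], 0.84)]
hex_plate [([0.455, 0.024, 0.014], 0.64)]
round_collar [([0.498, 0.116, 0.016], 0.53), ([0.45, 0.233, 0.042], 0.52)]
square_block [([0.458, 0.014, 0.043], 0.58), ([0.451, 0.232, 0.017], 0.27)]
ball_knob [([0.454, 0.222, 0.067], 0.43)]
nest_round_large [([0.612, -0.15, 0.009], 0.85)]
nest_hex [([0.579, 0.336, 0.008], 0.7)]
nest_round_small [([0.657, 0.159, 0.004], 0.7), ([0.452, 0.235, 0.014], 0.62)]
nest_square [([0.524, -0.3, 0.01], 0.81)]
nest_ball [([0.676, 0.017, 0.017], 0.74)]
top [[471.7, 0.0, 256.0], [0.0, 471.7, 192.8], [0.0, 0.0, 1.0]] [0.36  0.012 1.135]
round_plate [([0.459, 0.208, 0.022], 0.52)]
hex_plate []
round_collar [([0.498, 0.116, 0.019], 0.52)]
square_block [([0.465, -0.094, 0.018], 0.87), ([0.464, 0.011, 0.045], 0.53)]
ball_knob [([0.46, 0.219, 0.072], 0.54)]
nest_round_large [([0.616, -0.15, 0.01], 0.73), ([0.575, 0.33, 0.009], 0.47)]
nest_hex [([0.577, 0.331, 0.011], 0.74), ([0.462, 0.22, 0.07], 0.68)]
nest_round_small [([0.665, 0.161, 0.011], 0.69), ([0.528, -0.31, 0.01], 0.5)]
nest_square [([0.665, 0.164, 0.01], 0.73), ([0.525, -0.307, 0.008], 0.65)]
nest_ball [([0.676, 0.017, 0.014], 0.71)]
```

View pics/top0.png

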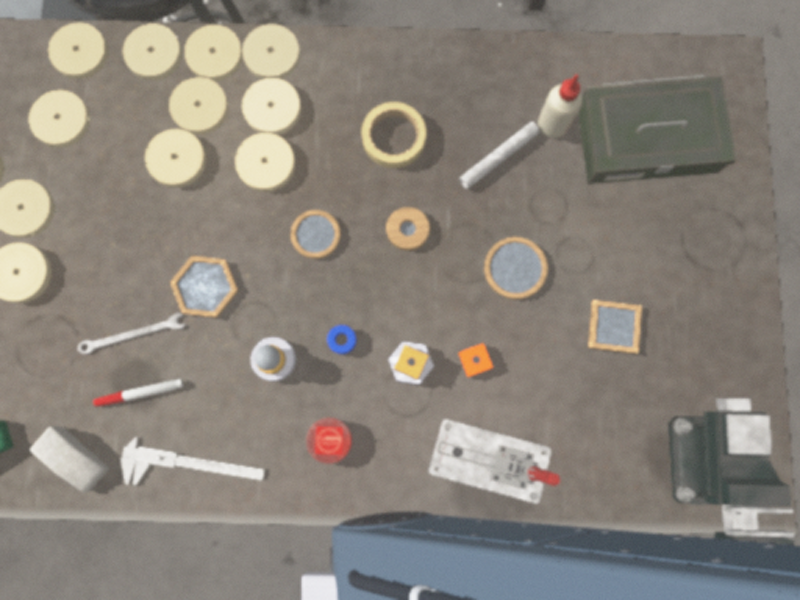

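View pics/scene0.png

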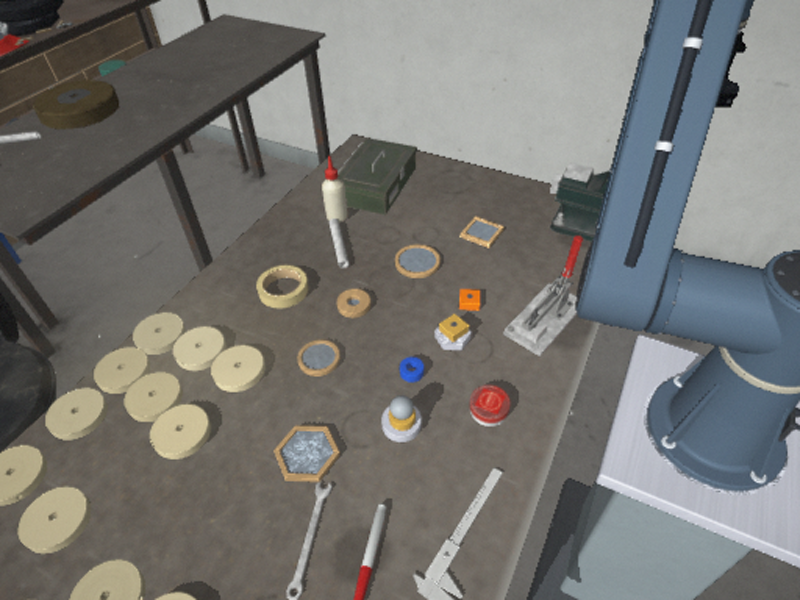

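The top view (800x600) shows one stack at (272,358): round plate, brass collar and ball. The other is at (411,362): hex plate with the brass square.

Look-alikes:
- **Collar:** the blue ring at (341,339) and the brass ring under the ball at (272,358). The brass one is meant, because it is brass and carries the ball.
- **Square:** the orange block at (476,360) and the brass one at (411,362). The brass one on the hex plate is meant.

Nests: hex (204,287), small round (315,234), ball (408,229), large round (516,267), square (615,326).

```bash
cat > h.py <<'E'
from rig import bot, imaging, finder
import cv2, numpy as np
def ray(d,px):
    v=d["R"].T@np.linalg.solve(d["camera_matrix"],[px[0],px[1],1.]); return -d["R"].T@d["t"], v/np.linalg.norm(v)
def onz(d,px,z):
    c,v=ray(d,px); return c+v*(z-c[2])/v[2]
def tri(rs):
    A=sum(np.eye(3)-np.outer(v,v) for c,v in rs); b=sum((np.eye(3)-np.outer(v,v))@c for c,v in rs)
    p=np.linalg.solve(A,b); return p, max(np.linalg.norm(np.cross(p-c,v)) for c,v in rs)
def proj(d,X):
    q=d["camera_matrix"]@(d["R"]@np.array(X,float)+d["t"]); return q[:2]/q[2]
def masks(cam,name):
    out=[]
    for r in finder.outline_of(cam,name):
        m=r["pixels"].astype(np.uint8); n,l,st,ce=cv2.connectedComponentsWithStats(m)
        if n<2: continue
        i=1+np.argmax(st[1:,4]); out.append((r["confidence"],(l==i).astype(np.uint8),ce[i]))
    return out
def hull(d,m,z):
    c=max(cv2.findContours(m,cv2.RETR_EXTERNAL,cv2.CHAIN_APPROX_NONE)[0],key=len)[:,0]
    return np.array([onz(d,p,z)[:2] for p in c])
def yaw(P,n):   # orientation of flats mod 360/n by support width
    a=np.radians(np.arange(0,360/n,0.5)); w=[sum(np.ptp(P@[np.cos(t+k*2*np.pi/n),np.sin(t+k*2*np.pi/n)]) for k in range(n)) for t in a]
    return np.degrees(a[np.argmin(w)])
def show(d,name,box=None,s=None):
    f=d["frame"][:,:,::-1]
    if box: f=f[box[1]:box[3],box[0]:box[2]]
    k=min(800/f.shape[1],600/f.shape[0]); cv2.imwrite(f"pics/{name}.png",cv2.resize(f,None,fx=k,fy=k,interpolation=cv2.INTER_CUBIC))
E
python3 - <<'E'
from h import *
D={c:imaging.capture(c) for c in ("scene","top")}
for n in "round_plate hex_plate round_collar square_block ball_knob nest_round_large nest_hex nest_round_small nest_square nest_ball".split():
    M={c:masks(c,n) for c in D}
    for i,a in enumerate(M["scene"][:3]):
        for b in M["top"][:3]:
            p,e=tri([ray(D["scene"],a[2]),ray(D["top"],b[2])])
            if e<.008: print(n,round(a[0],2),round(b[0],2),np.round(p,3),"err",round(e,4), "px",a[2].round(),b[2].round(), np.round(np.ptp(hull(D["top"],b[1],p[2]),0),3), "yaw6",yaw(hull(D["top"],b[1],p[2]),6),"yaw4",yaw(hull(D["top"],b[1],p[2]),4))
f=D["top"]["frame"]; show(D["top"],"top_crop",(140,190,330,260))
d=imaging.capture("wrist"); s=bot.read_state()
R=s["tcp_rot"]; print("wrist cam in tool",np.round(np.array(R).T@(-d["R"].T@d["t"]-s["position"]),3), np.round(d["R"]@R,2).tolist(), d["camera_matrix"][0,0])
E
```

```text
round_plate 0.76 0.65 [ 0.467  0.216 -0.009] err 0.0005 px [256. 273.] [176. 229.] [0.066 0.069] yaw6 47.0 yaw4 1.0
round_collar 0.5 0.58 [ 0.461  0.21  -0.   ] err 0.0039 px [257. 270.] [178. 233.] [0.029 0.019] yaw6 1.5000000000000002 yaw4 61.50000000000001
round_collar 0.5 0.58 [ 0.516  0.128 -0.158] err 0.0038 px [257. 270.] [218. 216.] [0.047 0.05 ] yaw6 1.0 yaw4 1.5000000000000002
round_collar 0.48 0.58 [0.452 0.188 0.127] err 0.0055 px [263. 236.] [178. 233.] [0.026 0.017] yaw6 1.5000000000000002 yaw4 61.50000000000001
round_collar 0.48 0.58 [0.497 0.113 0.012] err 0.0009 px [263. 236.] [218. 216.] [0.041 0.044] yaw6 1.0 yaw4 1.5000000000000002
square_block 0.61 0.75 [0.462 0.006 0.031] err 0.0 px [290. 210.] [262. 232.] [0.049 0.047] yaw6 35.0 yaw4 67.0
square_block 0.59 0.7 [ 0.468 -0.092  0.011] err 0.0022 px [301. 192.] [303. 230.] [0.043 0.045] yaw6 48.5 yaw4 22.5
ball_knob 0.55 0.74 [0.462 0.217 0.056] err 0.0002 px [257. 261.] [170. 229.] [0.037 0.04 ] yaw6 1.0 yaw4 1.5000000000000002
nest_round_large 0.83 0.81 [ 0.617 -0.156  0.006] err 0.0011 px [267. 167.] [329. 170.] [0.096 0.098] yaw6 1.0 yaw4 1.0
nest_hex 0.82 0.63 [0.577 0.332 0.005] err 0.0005 px [196. 290.] [130. 183.] [0.095 0.102] yaw6 54.5 yaw4 21.5
nest_round_small 0.69 0.79 [0.665 0.161 0.007] err 0.0008 px [204. 229.] [201. 149.] [0.077 0.077] yaw6 47.5 yaw4 1.5000000000000002
nest_square 0.88 0.7 [ 0.526 -0.308  0.007] err 0.0005 px [308. 148.] [393. 208.] [0.08  0.081] yaw6 24.000000000000004 yaw4 84.5
wrist cam in tool [ 0.071 -0.001 -0.171] [[0.0, 1.0, 0.0], [-0.97, 0.0, -0.26], [-0.26, 0.0, 0.97]] 307.0756854522026
```

View pics/top_crop.png

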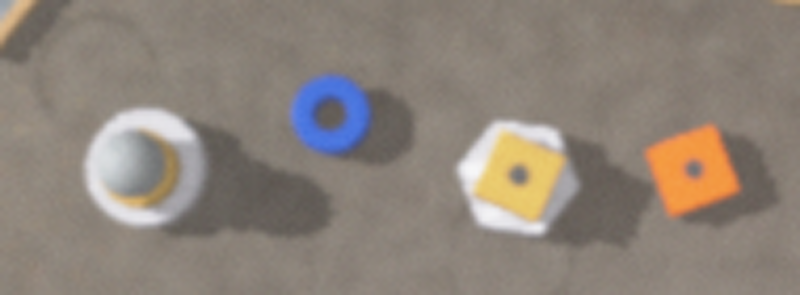

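The crop shows the ball and brass collar on the white round plate at (140,165), with the blue look-alike at (330,112). The brass square on the hex plate is at (520,175), with the orange look-alike at (692,170). The two brass pieces are the ones meant. Next I move over the stacks.

Request:
play_rows(motion=[[[0.08, 0, -0.03, 0, 0, 6], [0.12, 0, -0.05, 0, 0, 12], [0.16, 0, -0.05, 0, 0, 17.4], [0.315, -0.16, -0.04, 0, 0, 17.4], [0.315, -0.16, -0.04, 0, 0, 17.4], [0.315, -0.16, -0.04, 0, 0, 17.4], [0.315, -0.16, -0.04, 0, 0, 17.4], [0.315, -0.16, -0.04, 0, 0, 17.4]]])

```text
time_s: 2.92
position: [0.4154, -0.3856, 0.2535]
tcp_rot: [[1.0, -0.0, 0.0], [-0.0, -1.0, -0.0], [0.0, 0.0, -1.0]]
force: [2.0, -0.2, -0.8]
opening: 1.0
grasp_force: 0.0
```

Request:
play_rows(motion=[[[0.08, -0.46, 0, 0, 0, 0], [0.08, -0.46, 0, 0, 0, 0], [0.08, -0.46, 0, 0, 0, 0], [0.08, -0.46, 0, 0, 0, 0], [0.08, -0.46, 0, 0, 0, 0], [0.08, -0.46, 0, 0, 0, 0], [0.08, -0.46, 0, 0, 0, 0], [0.08, -0.46, 0, 0, 0, 0]]])

```text
time_s: 3.58
position: [0.4717, -0.0571, 0.2537]
tcp_rot: [[1.0, -0.0, 0.001], [-0.0, -1.0, -0.0], [0.001, 0.0, -1.0]]
force: [0.4, 0.7, 0.8]
opening: 1.002
grasp_force: 0.0
```

Request:
play_rows(motion=[[[0, -0.12, 0, 0, 0, 0], [0, -0.12, 0, 0, 0, 0], [0, -0.12, 0, 0, 0, 0], [0, -0.12, 0, 0, 0, 0], [0, -0.12, 0, 0, 0, 0], [0, -0.12, 0, 0, 0, 0]]])

```text
time_s: 4.08
position: [0.4718, 0.0607, 0.2535]
tcp_rot: [[1.0, 0.001, 0.0], [0.001, -1.0, -0.001], [0.0, 0.001, -1.0]]
force: [-0.3, -0.6, -0.4]
opening: 0.998
grasp_force: 0.0
```

```bash
python3 - <<'E'
from h import *
s=bot.read_state(); print(np.round(s["position"],4), np.round(s["joint_positions"],1))
d=imaging.capture("wrist"); show(d,"w1")
for n in "ball_knob round_collar round_plate square_block hex_plate".split():
    for c,m,p in masks("wrist",n)[:2]:
        z={"ball_knob":.056,"round_collar":.04,"square_block":.04}.get(n,.02); P=hull(d,m,z)
        print(n,round(c,2),p.round(),np.round(onz(d,p,z),4),np.round(np.ptp(P,0),3),"y6",yaw(P,6),"y4",yaw(P,4))
E
```

```text
[0.4718 0.0607 0.2535] [ -6.1  15.6 100.   -0.   64.4  83.8]
ball_knob 0.59 [132. 171.] [0.4645 0.2174 0.056 ] [0.038 0.039] y6 0.0 y4 0.0
round_collar 0.67 [221. 139.] [0.5018 0.1095 0.04  ] [0.04  0.041] y6 0.0 y4 0.0
round_collar 0.64 [147. 162.] [0.4723 0.2032 0.04  ] [0.043 0.037] y6 56.5 y4 26.5
round_plate 0.78 [152. 158.] [0.4746 0.2045 0.02  ] [0.066 0.068] y6 0.0 y4 29.999999999999996
square_block 0.89 [372. 160.] [ 0.4761 -0.0816  0.04  ] [0.047 0.05 ] y6 50.0 y4 21.5
square_block 0.74 [302. 168.] [0.4653 0.0067 0.04  ] [0.049 0.049] y6 38.5 y4 66.5
hex_plate 0.86 [294. 158.] [0.4752 0.0148 0.02  ] [0.064 0.061] y6 52.0 y4 64.0
```

View pics/w1.png

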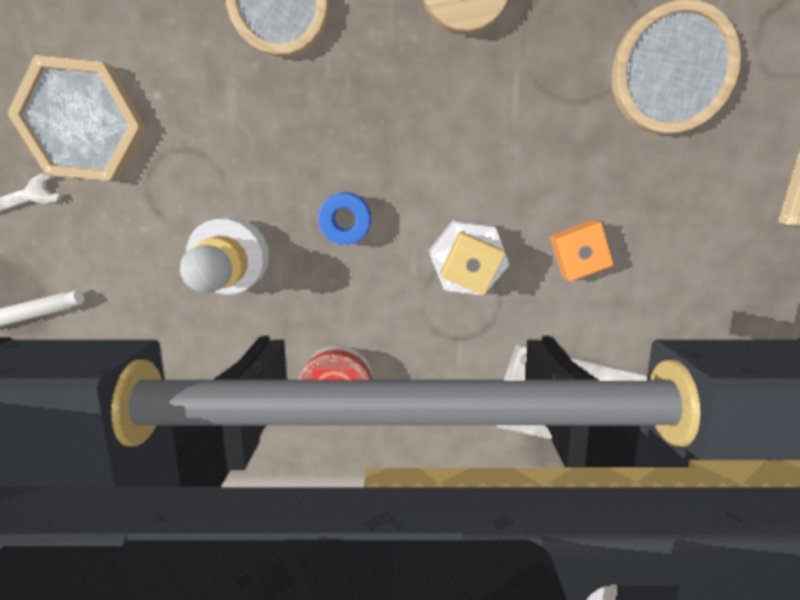

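Request:
play_rows(motion=[[[-0.009, -0.04, 0, 0, 0, 0], [-0.009, -0.08, 0, 0, 0, 0], [-0.009, -0.12, 0.02, 0, 0, 0], [-0.009, -0.156, 0.05, 0, 0, 0], [-0.009, -0.156, 0.08, 0, 0, 0], [-0.009, -0.156, 0.11, 0, 0, 0], [-0.009, -0.156, 0.12, 0, 0, 0], [-0.009, -0.156, 0.12, 0, 0, 0]]], fingers=0.07)

```text
time_s: 5.05
position: [0.4607, 0.216, 0.1309]
tcp_rot: [[1.0, -0.001, -0.006], [-0.001, -1.0, -0.002], [-0.006, 0.002, -1.0]]
force: [-0.2, -1.0, -0.5]
opening: 0.804
grasp_force: 0.0
```

```bash
python3 - <<'E'
from h import *
s=bot.read_state(); print(np.round(s["position"],4))
d=imaging.capture("wrist"); show(d,"w2")
for n in ["ball_knob","round_collar"]:
    for c,m,p in masks("wrist",n)[:2]:
        z={"ball_knob":.056}.get(n,.04); P=hull(d,m,z); (u,v),r=cv2.minEnclosingCircle(cv2.findNonZero(m))
        print(n,round(c,2),p.round(),np.round(onz(d,p,z),4),np.round(onz(d,(u,v),z),4),r,np.round(np.ptp(P,0),3))
E
```

```text
[0.4607 0.216  0.1309]
ball_knob 0.68 [258. 189.] [0.4641 0.2175 0.056 ] [0.4641 0.2175 0.056 ] 22.754350662231445 [0.038 0.037]
round_collar 0.72 [258. 166.] [0.4795 0.2173 0.04  ] [0.4683 0.2173 0.04  ] 24.026126861572266 [0.025 0.041]
round_collar 0.59 [369. 140.] [0.5023 0.1232 0.04  ] [0.5025 0.1234 0.04  ] 26.291393280029297 [0.04  0.044]
```

View pics/w2.png

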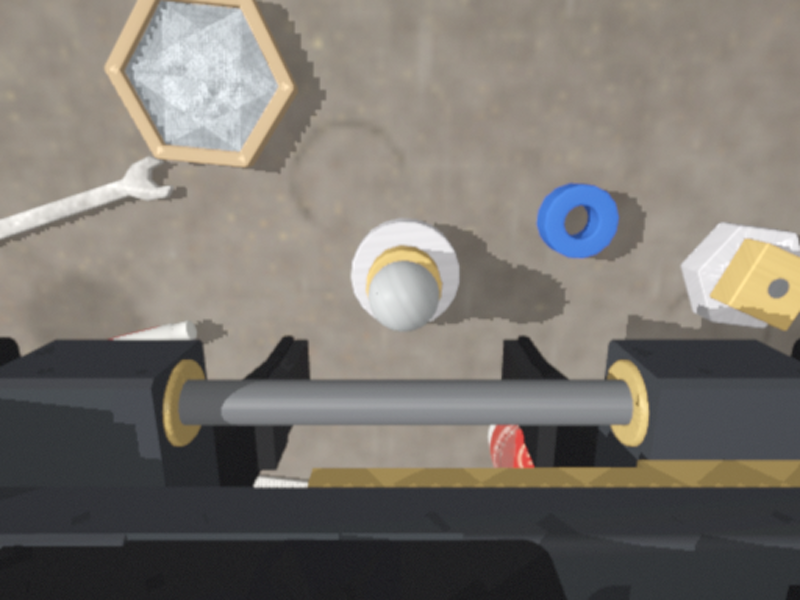

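The ball sits midway between the open fingers at (403,295), with its shadow to the right and the blue ring off at (577,220). Now descending to it.

Request:
play_rows(motion=[[[0.001, 0, 0.02, 0, 0, 0], [0.001, 0, 0.04, 0, 0, 0], [0.001, 0, 0.055, 0, 0, 0], [0.001, 0, 0.065, 0, 0, 0], [0.001, 0, 0.07, 0, 0, 0], [0.001, 0, 0.07, 0, 0, 0], [0.001, 0, 0.07, 0, 0, 0]]])

```text
time_s: 5.78
position: [0.4645, 0.217, 0.0642]
tcp_rot: [[1.0, -0.0, 0.002], [-0.0, -1.0, 0.0], [0.002, -0.0, -1.0]]
force: [-0.2, 0.1, 0.2]
opening: 0.802
grasp_force: 0.0
```

Request:
play_rows(motion=[[[0, 0, 0.002, 0, 0, 0], [0, 0, 0.002, 0, 0, 0], [0, 0, 0.002, 0, 0, 0], [0, 0, 0.002, 0, 0, 0], [0, 0, 0.002, 0, 0, 0], [0, 0, 0.002, 0, 0, 0], [0, 0, 0.002, 0, 0, 0], [0, 0, 0.002, 0, 0, 0]]], fingers=0.034)

```text
time_s: 6.45
position: [0.4636, 0.217, 0.0614]
tcp_rot: [[1.0, 0.0, 0.0], [0.0, -1.0, 0.0], [0.0, -0.0, -1.0]]
force: [0.0, 0.3, 0.5]
opening: 0.403
grasp_force: 0.0
```

Request:
play_rows(motion=[[[0, 0, 0, 0, 0, 0], [0, 0, -0.004, 0, 0, 0], [0, 0, -0.01, 0, 0, 0], [0, 0, -0.03, 0, 0, 0], [0, 0, -0.06, 0, 0, 0], [0, 0, -0.08, 0, 0, 0], [0, 0, -0.08, 0, 0, 0]]])

```text
time_s: 7.03
position: [0.4666, 0.2178, 0.1457]
tcp_rot: [[1.0, 0.0, 0.009], [0.0, -1.0, 0.002], [0.009, -0.002, -1.0]]
force: [0.8, -0.1, 0.1]
opening: 0.393
grasp_force: 0.0
```

```bash
python3 - <<'E'
from h import *
s=bot.read_state(); print(np.round(s["position"],4),s["opening"],s["grasp_force"],s["force"])
d=imaging.capture("wrist"); show(d,"w3",(100,60,420,300))
for n in ["ball_knob"]:
    for c,m,p in masks("wrist",n)[:2]:
        (u,v),r=cv2.minEnclosingCircle(cv2.findNonZero(m))
        print(n,round(c,2),p.round(),np.round(onz(d,p,.056),4),r)
d=imaging.capture("scene")
for n in ["ball_knob"]:
    for c,m,p in masks("scene",n)[:2]: print(c,p)
E
```

```text
[0.4666 0.2178 0.1457] 0.39250867770651143 0.0 [ 0.81281783 -0.14735817  0.11157243]
ball_knob 0.68 [261. 192.] [0.4642 0.2175 0.056 ] 21.838239669799805
0.54 [256.69942197 260.58381503]
```

View pics/w3.png

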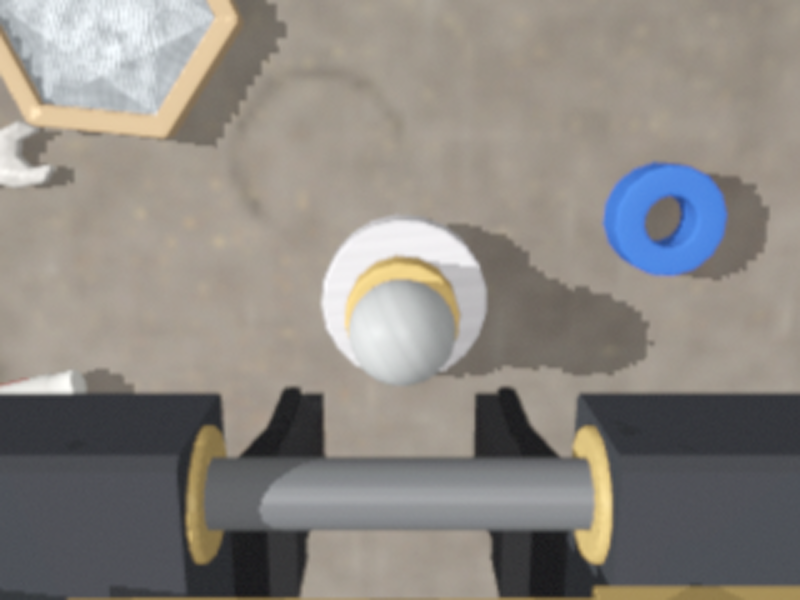

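The ball is still in place at (403,330) in the crop, undisturbed; the closing target left a gap just wider than the ball. I'll retry with a full close command.

Request:
play_rows(motion=[[[0, 0, 0, 0, 0, 0], [0, 0, 0, 0, 0, 0], [0, 0, 0.01, 0, 0, 0], [0, 0, 0.03, 0, 0, 0], [0, 0, 0.05, 0, 0, 0], [0, 0, 0.07, 0, 0, 0], [0, 0, 0.08, 0, 0, 0], [0, 0, 0.08, 0, 0, 0]]], fingers=0.07)

```text
time_s: 7.9
position: [0.4614, 0.2164, 0.0585]
tcp_rot: [[1.0, -0.0, -0.006], [-0.0, -1.0, -0.001], [-0.006, 0.001, -1.0]]
force: [-0.3, 0.1, 0.2]
opening: 0.792
grasp_force: 0.0
```

Request:
play_rows(motion=[[[0, 0, 0, 0, 0, 0], [0, 0, 0, 0, 0, 0], [0, 0, 0, 0, 0, 0], [0, 0, 0, 0, 0, 0], [0, 0, 0, 0, 0, 0], [0, 0, 0, 0, 0, 0], [0, 0, 0, 0, 0, 0], [0, 0, 0, 0, 0, 0]]], fingers=0.0)

```text
time_s: 8.57
position: [0.4637, 0.217, 0.0616]
tcp_rot: [[1.0, 0.0, 0.0], [0.0, -1.0, 0.0], [0.0, -0.0, -1.0]]
force: [-0.1, -0.1, 0.3]
opening: 0.283
grasp_force: 0.0
```

Request:
play_rows(motion=[[[0, 0, 0, 0, 0, 0], [0, 0, 0, 0, 0, 0], [0, 0, 0, 0, 0, 0]]])

```text
time_s: 8.82
position: [0.465, 0.2172, 0.0642]
tcp_rot: [[1.0, 0.0, 0.004], [0.0, -1.0, 0.0], [0.004, -0.0, -1.0]]
force: [-3.8, -1.3, 27.7]
opening: 0.067
grasp_force: 15.8
```

Request:
play_rows(motion=[[[0, 0, 0, 0, 0, 0], [0, 0, 0, 0, 0, 0], [0, 0, 0, 0, 0, 0], [0, 0, 0, 0, 0, 0], [0, 0, 0, 0, 0, 0], [0, 0, 0, 0, 0, 0]]], fingers=0.075)

```text
time_s: 9.32
position: [0.4657, 0.2171, 0.0635]
tcp_rot: [[1.0, 0.001, 0.005], [0.001, -1.0, 0.0], [0.005, -0.0, -1.0]]
force: [0.5, -2.2, 9.3]
opening: 0.434
grasp_force: 4.2
```

```bash
python3 - <<'E'
from h import *
s=bot.read_state(); print(np.round(s["position"],4),s["opening"],s["grasp_force"],s["force"],np.round(s["joint_positions"],2))
D={c:imaging.capture(c) for c in ("wrist","scene","top")}
P={}
for k in D:
    for c,m,p in masks(k,"ball_knob")[:1]:
        print(k,round(c,2),p,m.sum()); P[k]=ray(D[k],p)
import itertools
for a,b in itertools.combinations(P,2): print(a,b,tri([P[a],P[b]]))
d=D["scene"]; show(d,"s3",(195,210,315,300))
E
```

```text
[0.4657 0.2171 0.0635] 0.43439716552613633 4.166779965162277 [ 0.54662734 -2.18835755  9.27991382] [ 1.2550e+01  3.5370e+01  1.0534e+02 -8.0000e-02  3.8990e+01  1.0255e+02]
wrist 0.65 [269.94519275 220.50487692] 2153
top 0.37 [260.21906355 145.76923077] 598
wrist top (array([0.57877349, 0.11786076, 0.33183552]), np.float64(0.10389379641701624))
```

View pics/s3.png

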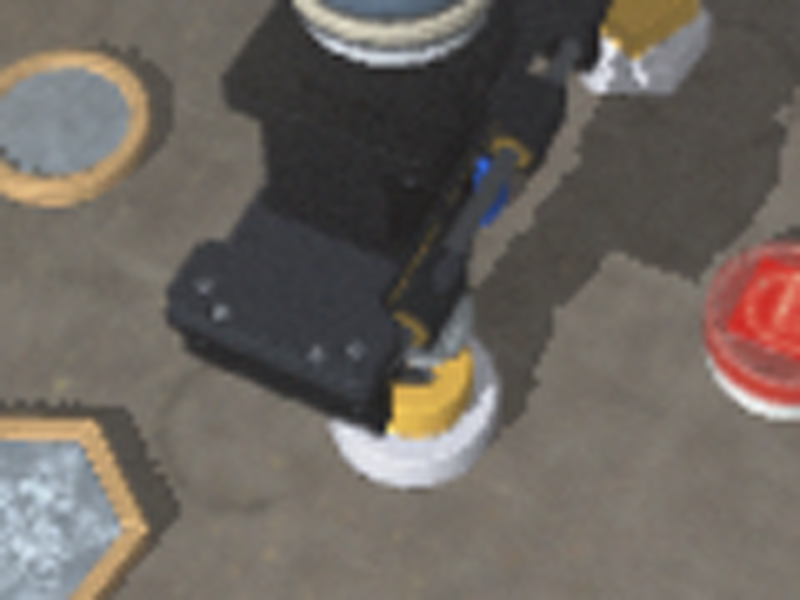

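The crop shows the jaw over the ball, at (450,330), with the collar still on the plate. I'll let the fingers finish opening and check the geometry.

Request:
play_rows(motion=[[[0, 0, 0, 0, 0, 0], [0, 0, 0, 0, 0, 0], [0, 0, 0, 0, 0, 0], [0, 0, 0, 0, 0, 0], [0, 0, 0, 0, 0, 0]]])

```text
time_s: 10.03
position: [0.4635, 0.217, 0.0612]
tcp_rot: [[1.0, 0.0, -0.0], [0.0, -1.0, -0.0], [-0.0, 0.0, -1.0]]
force: [-0.9, 0.1, 0.0]
opening: 0.86
grasp_force: 0.0
```

```bash
python3 - <<'E'
from h import *
s=bot.read_state(); print(np.round(s["position"],4),s["opening"],s["grasp_force"],s["force"])
d=imaging.capture("scene"); w=imaging.capture("wrist")
f=d["frame"].copy()
o=s["opening"]*.087/2
for X,c in (((.464,.217,.056),(255,0,0)),((.4645,.217+o,.0445),(0,255,0)),((.4645,.217-o,.0445),(0,255,0)),((.464,.217,.036),(255,0,255))):
    u=proj(d,X); print(X,u.round(1), "crop",((u-[215,225])*10).round(), "wrist",proj(w,X).round(1))
a=cv2.resize(f[225:285,215:295],(800,600),interpolation=cv2.INTER_CUBIC)[:,:,::-1]
b=cv2.resize(w["frame"][130:310,150:390],(800,600),interpolation=cv2.INTER_CUBIC)[:,:,::-1]
cv2.imwrite("pics/sw4.png",np.hstack([cv2.resize(a,(400,300)),cv2.resize(b,(400,300))]))
for c,m,p in masks("wrist","ball_knob")[:1]: print(p,cv2.minEnclosingCircle(cv2.findNonZero(m)))
E
```

```text
[0.4635 0.217  0.0612] 0.8600473886633188 0.0 [-0.94769316  0.08406639  0.04595754]
(0.464, 0.217, 0.056) [256.  260.4] crop [410. 354.] wrist [260.5 223.7]
(0.4645, 0.25441206140685435, 0.0445) [249.  274.7] crop [340. 497.] wrist [202.9 216.4]
(0.4645, 0.17958793859314565, 0.0445) [262.5 251.7] crop [475. 267.] wrist [318.  216.4]
(0.464, 0.217, 0.036) [256.2 264.8] crop [412. 398.] wrist [260.4 212.7]
[282.74074074 221.5       ] ((282.7492980957031, 226.290283203125), 31.850969314575195)
```

View pics/sw4.png

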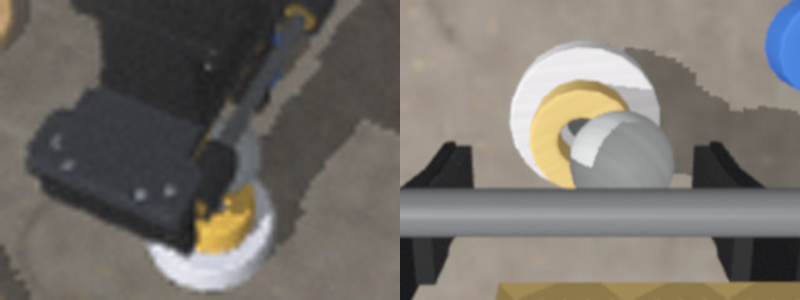

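The crops show the ball has shifted about 14 mm toward −y on the collar; in the right half it is at (622,150). The fingertips appear about 27 mm higher than the stated geometry implies, and the earlier closing at the ball's top agrees with that. I'll measure the ball and the tips again.

```bash
python3 - <<'E'
from h import *
s=bot.read_state(); print(s["time_s"])
for i in range(2):
    w=imaging.capture("wrist"); hsv=cv2.cvtColor(w["frame"],cv2.COLOR_RGB2GRAY)
    for c,m,p in masks("wrist","ball_knob")[:1]: 
        (u,v),r=cv2.minEnclosingCircle(cv2.findNonZero(m)); P=np.argwhere(m); print(c,p,(u,v,r),P.min(0),P.max(0))
        for z in (.02,.04,.06): print(z,onz(w,((P.min(0)+P.max(0))/2)[::-1],z).round(4))
for z in (.0445,.06,.072): print("tips",z,onz(w,(193.2,217),z).round(4),onz(w,(325.8,218.2),z).round(4))
f=w["frame"][130:310,150:390]; cv2.imwrite("pics/w5.png",cv2.resize(f,(800,600),interpolation=cv2.INTER_CUBIC)[:,:,::-1])
t=imaging.capture("scene")
for c,m,p in masks("scene","ball_knob")[:1]: print("scene",c,p)
print(bot.read_state()["time_s"])
E
```

```text
10.1833
0.69 [282.29770992 221.41060667] (282.44140625, 226.8079376220703, 31.719736099243164) [196 251] [242 314]
0.02 [0.4533 0.2006 0.02  ]
0.04 [0.461  0.2023 0.04  ]
0.06 [0.4687 0.2039 0.06  ]
0.9 [282.7743083  221.18063241] (282.9033508300781, 226.1007080078125, 31.827865600585938) [196 252] [242 314]
0.02 [0.4533 0.2003 0.02  ]
0.04 [0.461  0.2019 0.04  ]
0.06 [0.4687 0.2036 0.06  ]
tips 0.0445 [0.4641 0.2607 0.0445] [0.4633 0.1744 0.0445]
tips 0.06 [0.4699 0.2572 0.06  ] [0.4692 0.178  0.06  ]
tips 0.072 [0.4744 0.2545 0.072 ] [0.4738 0.1808 0.072 ]
10.4833
```

View pics/w5.png

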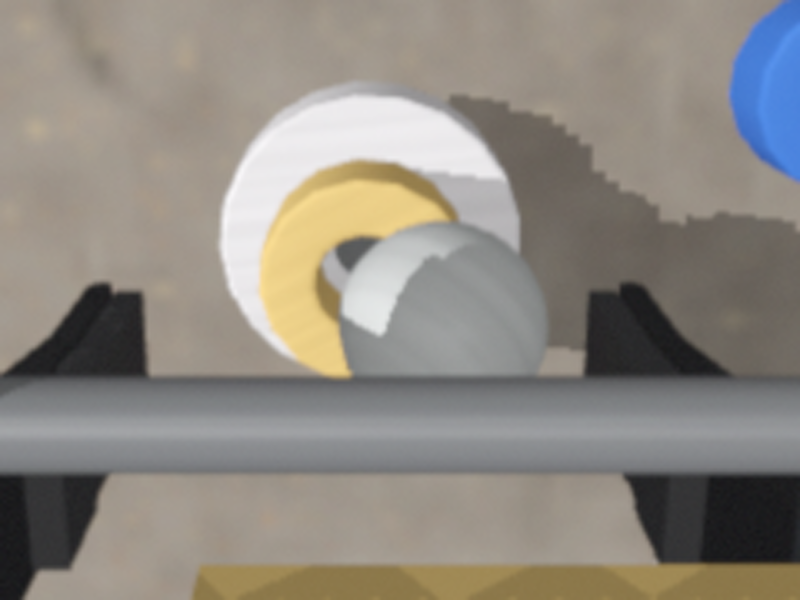

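The tips sit at reading z + 0.0105, while x and y agree with the cameras. The ball rests still on the collar top, at (443,315) in the crop, at about (0.463, 0.2035, 0.059). I'll shift over it, lower and grip.

Request:
play_rows(motion=[[[0, 0.007, 0, 0, 0, 0], [0, 0.0135, 0, 0, 0, 0], [0, 0.0135, 0, 0, 0, 0], [0, 0.0135, 0.006, 0, 0, 0], [0, 0.0135, 0.012, 0, 0, 0], [0, 0.0135, 0.018, 0, 0, 0], [0, 0.0135, 0.022, 0, 0, 0], [0, 0.0135, 0.022, 0, 0, 0]]])

```text
time_s: 11.15
position: [0.4627, 0.2034, 0.0381]
tcp_rot: [[1.0, 0.0, -0.002], [0.0, -1.0, -0.0], [-0.002, 0.0, -1.0]]
force: [-0.7, -0.9, 0.1]
opening: 0.861
grasp_force: 0.0
```

Request:
play_rows(motion=[[[0, 0, 0, 0, 0, 0], [0, 0, 0, 0, 0, 0], [0, 0, 0, 0, 0, 0], [0, 0, 0, 0, 0, 0], [0, 0, 0, 0, 0, 0], [0, 0, 0, 0, 0, 0], [0, 0, 0, 0, 0, 0], [0, 0, 0, 0, 0, 0]]], fingers=0.03)

```text
time_s: 11.82
position: [0.4636, 0.2035, 0.0395]
tcp_rot: [[1.0, 0.0, 0.0], [0.0, -1.0, 0.0], [0.0, -0.0, -1.0]]
force: [1.8, 0.3, -0.1]
opening: 0.421
grasp_force: 30.0
```

Request:
play_rows(motion=[[[0, 0, 0, 0, 0, 0], [0, 0, 0, 0, 0, 0], [0, 0, 0, 0, 0, 0], [0, 0, 0, 0, 0, 0]]])

```text
time_s: 12.15
position: [0.4637, 0.2035, 0.0394]
tcp_rot: [[1.0, 0.0, 0.0], [0.0, -1.0, 0.0], [0.0, -0.0, -1.0]]
force: [-0.6, 0.3, 1.4]
opening: 0.417
grasp_force: 30.0
```

Request:
play_rows(motion=[[[0, 0, -0.005, 0, 0, 0], [0, 0, -0.02, 0, 0, 0], [0, 0, -0.05, 0, 0, 0], [0.02, 0.02, -0.08, 0, 0, 0], [0.05, 0.05, -0.1, 0, 0, 0], [0.08, 0.08, -0.1, 0, 0, 0], [0.11, 0.11, -0.1, 0, 0, 0], [0.14, 0.135, -0.1, 0, 0, 0]]])

```text
time_s: 12.82
position: [0.6012, 0.0694, 0.1402]
tcp_rot: [[1.0, 0.0, -0.0], [0.0, -1.0, -0.0], [-0.0, 0.0, -1.0]]
force: [0.4, 0.5, -2.2]
opening: 0.418
grasp_force: 30.0
```

Request:
play_rows(motion=[[[0.025, 0.018, 0, 0, 0, 0], [0.05, 0.035, 0, 0, 0, 0], [0.065, 0.046, 0, 0, 0, 0], [0.0725, 0.0515, 0, 0, 0, 0], [0.0725, 0.0515, 0, 0, 0, 0], [0.0725, 0.0515, 0, 0, 0, 0], [0.0725, 0.0515, 0, 0, 0, 0]]])

```text
time_s: 13.4
position: [0.6713, 0.0207, 0.1388]
tcp_rot: [[1.0, 0.001, -0.003], [0.001, -1.0, 0.001], [-0.003, -0.001, -1.0]]
force: [0.3, 0.3, -1.0]
opening: 0.416
grasp_force: 30.0
```

```bash
python3 - <<'E'
from h import *
s=bot.read_state(); print(np.round(s["position"],4),s["opening"],s["grasp_force"])
w=imaging.capture("wrist"); show(w,"w6")
for n,z in (("ball_knob",s["position"][2]+.0195),("nest_ball",.016)):
  for c,m,p in masks("wrist",n)[:2]: P=np.argwhere(m); print(n,c,p,P.min(0),P.max(0),onz(w,p,z).round(4),onz(w,((P.min(0)+P.max(0))/2)[::-1],z).round(4))
for x in (-.006,-.003,0,.003,.006): print(x,proj(w,np.array(s["position"])+[x,0,.0195]).round(1))
E
```

```text
[0.6713 0.0207 0.1388] 0.4159807050790203 29.999859631061554
ball_knob 0.64 [259.4084295  227.16557953] [206 225] [242 294] [0.6798 0.0214 0.1583] [0.6816 0.0213 0.1583]
nest_ball 0.92 [266.04474334 171.3431238 ] [138 232] [205 300] [0.6791 0.0149 0.016 ] [0.6789 0.015  0.016 ]
-0.006 [260.6 252.1]
-0.003 [260.6 247.1]
0 [260.7 242. ]
0.003 [260.7 236.8]
0.006 [260.7 231.6]
```

View pics/w6.png

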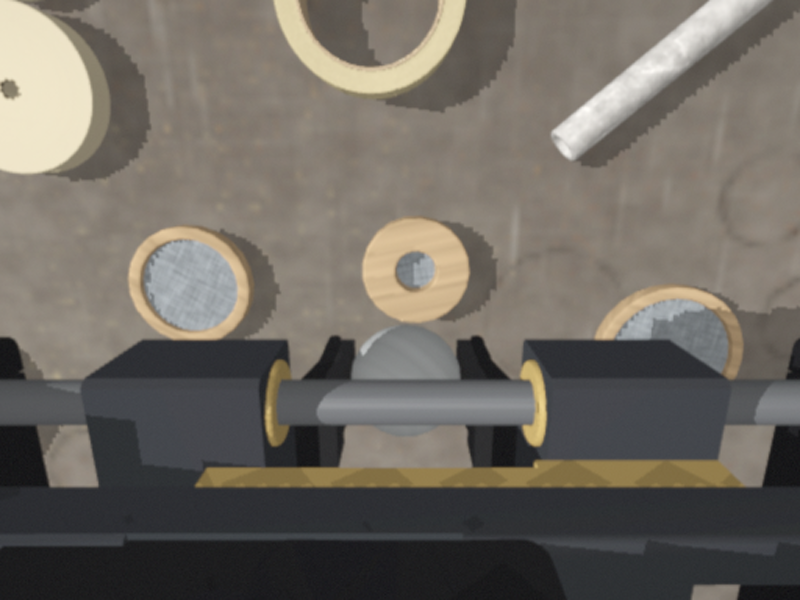

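The wrist view shows the ball held between the pads at (405,380), centred. The dimple block is at (415,270), with its hole at about (0.678, 0.0155). Now lowering in stages.

Request:
play_rows(motion=[[[0.002, 0.0015, 0.02, 0, 0, 0], [0.002, 0.0015, 0.05, 0, 0, 0], [0.002, 0.0015, 0.075, 0, 0, 0], [0.002, 0.0015, 0.095, 0, 0, 0], [0.002, 0.0015, 0.108, 0, 0, 0], [0.002, 0.0015, 0.115, 0, 0, 0], [0.002, 0.0015, 0.115, 0, 0, 0], [0.002, 0.0015, 0.115, 0, 0, 0]]])

```text
time_s: 14.22
position: [0.6758, 0.0181, 0.0249]
tcp_rot: [[1.0, 0.0, 0.001], [0.0, -1.0, -0.0], [0.001, 0.0, -1.0]]
force: [-0.0, 0.9, -2.0]
opening: 0.424
grasp_force: 30.0
```

Request:
play_rows(motion=[[[0, 0, 0, 0, 0, 0], [0, 0, 0, 0, 0, 0]]])

```text
time_s: 14.38
position: [0.6766, 0.0178, 0.026]
tcp_rot: [[1.0, 0.0, 0.003], [0.0, -1.0, -0.0], [0.003, 0.0, -1.0]]
force: [0.9, 0.1, -0.6]
opening: 0.423
grasp_force: 30.0
```

```bash
python3 - <<'E'
from h import *
s=bot.read_state(); print(np.round(s["position"],4),s["force"].round(2) if hasattr(s["force"],'round') else s["force"])
w=imaging.capture("wrist"); show(w,"w7",(170,120,350,255))
t=imaging.capture("top"); sc=imaging.capture("scene")
for k,d in (("wrist",w),("top",t),("scene",sc)):
  for n,z in (("ball_knob",s["position"][2]+.0195),("nest_ball",.016)):
    for c,m,p in masks(k,n)[:1]: P=np.argwhere(m); print(k,n,round(c,2),P.min(0),P.max(0),onz(d,p,z).round(4),onz(d,((P.min(0)+P.max(0))/2)[::-1],z).round(4))
E
```

```text
[0.6766 0.0178 0.026 ] [ 0.91  0.11 -0.61]
wrist ball_knob 0.74 [207 225] [243 294] [0.6848 0.0183 0.0455] [0.6862 0.0185 0.0455]
wrist nest_ball 0.86 [165 213] [227 318] [0.6951 0.0145 0.016 ] [0.6934 0.0147 0.016 ]
scene nest_ball 0.56 [187 216] [203 236] [0.6608 0.0268 0.016 ] [0.6681 0.0247 0.016 ]
```

View pics/w7.png

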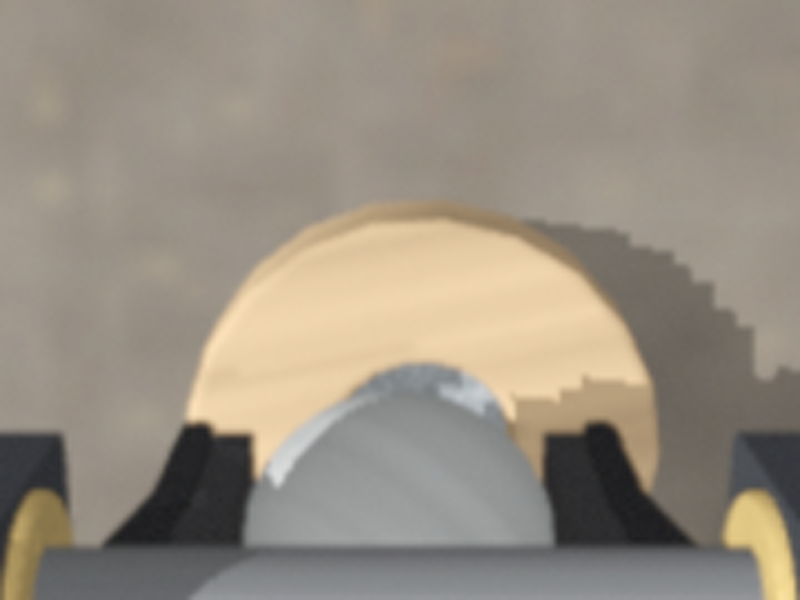

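```bash
python3 - <<'E'
from h import *
w=imaging.capture("wrist"); print(bot.read_state()["position"])
for v,r in ((168.4,.034),(201.5,.013)): print(onz(w,(265,v),.016)-[r,0,0])
print(onz(w,(170+187/4.444,120+415/4.444),.016),onz(w,(170+657/4.444,120+415/4.444),.016))
E
```

```text
[0.67530427 0.01785281 0.0243468 ]
[0.67578238 0.01525432 0.016     ]
[0.67611503 0.01514351 0.016     ]
[0.68138148 0.04787983 0.016     ] [ 0.68141175 -0.01762657  0.016     ]
```

The ball, at (400,470) in the crop, is 2.6 mm off the hole in y and right in x. I'll correct that and lower gently.

Request:
play_rows(motion=[[[0, 0.0026, 0, 0, 0, 0], [0, 0.0026, 0, 0, 0, 0], [0, 0.0026, 0.002, 0, 0, 0], [0, 0.0026, 0.004, 0, 0, 0], [0, 0.0026, 0.006, 0, 0, 0], [0, 0.0026, 0.008, 0, 0, 0], [0, 0.0026, 0.01, 0, 0, 0], [0, 0.0026, 0.01, 0, 0, 0]]])

```text
time_s: 15.55
position: [0.6749, 0.0154, 0.0137]
tcp_rot: [[1.0, 0.0, -0.001], [0.0, -1.0, 0.0], [-0.001, -0.0, -1.0]]
force: [-0.2, -0.3, -1.6]
opening: 0.419
grasp_force: 30.0
```

Request:
play_rows(motion=[[[0, 0, 0.001, 0, 0, 0], [0, 0, 0.002, 0, 0, 0], [0, 0, 0.002, 0, 0, 0]]])

```text
time_s: 15.8
position: [0.6755, 0.0153, 0.0124]
tcp_rot: [[1.0, 0.0, 0.0], [0.0, -1.0, -0.0], [0.0, 0.0, -1.0]]
force: [-0.4, -0.3, -0.8]
opening: 0.42
grasp_force: 30.0
```

Request:
play_rows(motion=[[[0, 0, 0.0005, 0, 0, 0], [0, 0, 0.001, 0, 0, 0], [0, 0, 0.001, 0, 0, 0]]])

```text
time_s: 16.05
position: [0.6759, 0.0151, 0.0119]
tcp_rot: [[1.0, 0.0, 0.001], [0.0, -1.0, -0.0], [0.001, 0.0, -1.0]]
force: [0.0, 0.1, 1.4]
opening: 0.421
grasp_force: 30.0
```

Request:
play_rows(motion=[[[0, 0, 0.0005, 0, 0, 0], [0, 0, 0.001, 0, 0, 0], [0, 0, 0.001, 0, 0, 0]]])

```text
time_s: 16.3
position: [0.6763, 0.015, 0.0113]
tcp_rot: [[1.0, 0.0, 0.002], [0.0, -1.0, -0.0], [0.002, 0.0, -1.0]]
force: [0.1, -0.1, 5.4]
opening: 0.42
grasp_force: 30.0
```

Contact is felt, so I'm releasing.

Request:
play_rows(motion=[[[0, 0, -0.0005, 0, 0, 0], [0, 0, -0.0005, 0, 0, 0], [0, 0, -0.0005, 0, 0, 0], [0, 0, -0.0005, 0, 0, 0], [0, 0, -0.0005, 0, 0, 0], [0, 0, -0.0005, 0, 0, 0], [0, 0, -0.0005, 0, 0, 0], [0, 0, -0.0005, 0, 0, 0]]], fingers=0.07)

```text
time_s: 16.97
position: [0.6752, 0.0153, 0.0107]
tcp_rot: [[1.0, 0.0, -0.0], [0.0, -1.0, 0.0], [-0.0, -0.0, -1.0]]
force: [0.4, -0.3, 0.3]
opening: 0.8
grasp_force: 0.0
```

Request:
play_rows(motion=[[[0, 0, -0.01, 0, 0, 0], [0, 0, -0.03, 0, 0, 0], [0, 0, -0.07, 0, 0, 0], [0, 0, -0.1, 0, 0, 0], [-0.03, -0.02, -0.12, 0, 0, 0], [-0.06, -0.05, -0.12, 0, 0, 0], [-0.09, -0.08, -0.12, 0, 0, 0]]])

```text
time_s: 17.55
position: [0.5873, 0.0941, 0.1338]
tcp_rot: [[1.0, -0.002, 0.006], [-0.002, -1.0, 0.0], [0.006, -0.0, -1.0]]
force: [0.2, 1.8, -0.6]
opening: 0.801
grasp_force: 0.0
```

```bash
python3 - <<'E'
from h import *
s=bot.read_state(); print(np.round(s["position"],4))
w=imaging.capture("wrist"); t=imaging.capture("top"); R=[]
for k,d in (("wrist",w),("top",t)):
  for n,z in (("ball_knob",.03),("round_collar",.04),("round_plate",.02),("nest_round_small",.012)):
    for c,m,p in masks(k,n)[:2]:
        P=np.argwhere(m); q=((P.min(0)+P.max(0))/2)[::-1]; print(k,n,round(c,2),p.round(),onz(d,p,z).round(4),onz(d,q,z).round(4))
        if n=="ball_knob": R.append(ray(d,p))
if len(R)>1: print(tri([R[0],R[-1]]))
E
```

```text
[0.5873 0.0941 0.1338]
wrist ball_knob 0.89 [353.  82.] [0.6774 0.0146 0.03  ] [0.6775 0.0145 0.03  ]
wrist round_collar 0.75 [242. 276.] [0.4987 0.1121 0.04  ] [0.498  0.1117 0.04  ]
wrist round_plate 0.5 [169. 305.] [0.4525 0.1911 0.02  ] [0.4521 0.191  0.02  ]
wrist nest_round_small 0.59 [188.  96.] [0.6671 0.16   0.012 ] [0.667  0.1605 0.012 ]
top round_collar 0.32 [262. 231.] [0.4626 0.006  0.04  ] [0.463  0.0057 0.04  ]
```

The ball is seated at (0.677, 0.015). Back to the collar.

Request:
play_rows(motion=[[[-0.028, -0.03, 0, 0, 0, 0], [-0.055, -0.06, 0, 0, 0, 0], [-0.083, -0.09, 0, 0, 0, 0], [-0.11, -0.12, 0, 0, 0, 0], [-0.11, -0.12, 0, 0, 0, 0], [-0.11, -0.12, 0, 0, 0, 0], [-0.11, -0.12, 0, 0, 0, 0]]])

```text
time_s: 18.63
position: [0.4778, 0.214, 0.131]
tcp_rot: [[1.0, 0.0, 0.002], [0.0, -1.0, -0.0], [0.002, 0.0, -1.0]]
force: [1.2, -0.1, 0.8]
opening: 0.808
grasp_force: 0.0
```

```bash
python3 - <<'E'
from h import *
s=bot.read_state(); print(np.round(s["position"],4))
w=imaging.capture("wrist"); t=imaging.capture("top"); sc=imaging.capture("scene"); R={}
for k,d in (("wrist",w),("top",t),("scene",sc)):
  for n,z in (("round_collar",.04),("round_plate",.02),("ball_knob",.03)):
    for c,m,p in masks(k,n)[:2]:
        P=np.argwhere(m); q=((P.min(0)+P.max(0))/2)[::-1]; print(k,n,round(c,2),p.round(),onz(d,p,z).round(4),onz(d,q,z).round(4),np.ptp(hull(d,m,z),0).round(3))
show(w,"w8",(150,80,400,268))
E
```

```text
[0.4778 0.214  0.131 ]
wrist round_collar 0.64 [257. 200.] [0.4669 0.2171 0.04  ] [0.4677 0.2168 0.04  ] [0.045 0.041]
wrist round_collar 0.63 [366. 159.] [0.5035 0.1226 0.04  ] [0.5034 0.1227 0.04  ] [0.041 0.044]
wrist round_plate 0.75 [259. 181.] [0.4791 0.2154 0.02  ] [0.4695 0.2169 0.02  ] [0.065 0.065]
top round_collar 0.41 [174. 235.] [0.4488 0.2121 0.04  ] [0.4483 0.211  0.04  ] [0.012 0.028]
top round_plate 0.61 [178. 239.] [0.4422 0.2039 0.02  ] [0.4442 0.2061 0.02  ] [0.024 0.04 ]
top ball_knob 0.56 [260. 143.] [0.6774 0.0149 0.03  ] [0.6773 0.0157 0.03  ] [0.03  0.029]
scene round_collar 0.73 [257. 267.] [0.4579 0.2238 0.04  ] [0.458  0.2241 0.04  ] [0.045 0.046]
scene round_collar 0.59 [263. 236.] [0.4863 0.1312 0.04  ] [0.4852 0.1321 0.04  ] [0.04 0.05]
scene round_plate 0.69 [257. 275.] [0.4539 0.2327 0.02  ] [0.4568 0.2276 0.02  ] [0.068 0.067]
scene ball_knob 0.19 [290. 210.] [0.463  0.0051 0.03  ] [0.4632 0.0051 0.03  ] [0.05  0.054]
```

View pics/w8.png

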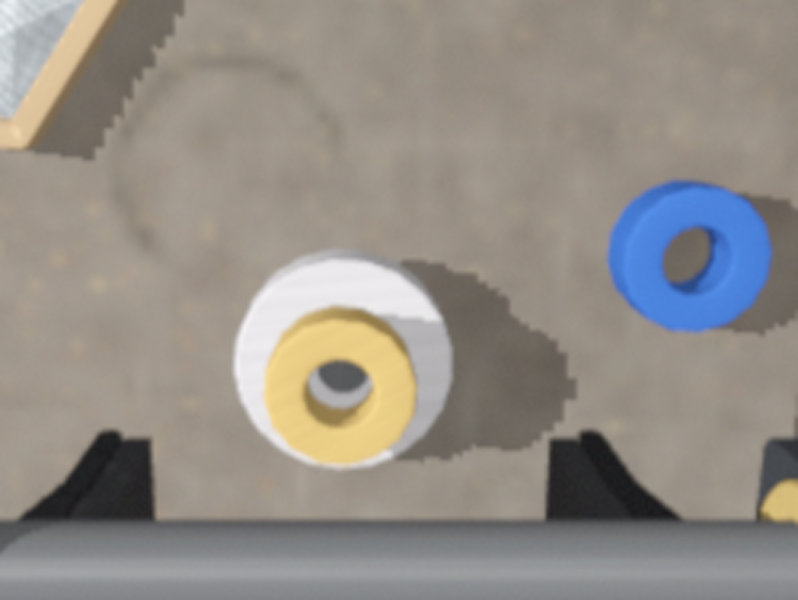

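The crop shows the brass collar at (340,390) centred on the white plate, and the blue ring apart at (690,255). Going for the brass one.

Request:
play_rows(motion=[[[-0.012, -0.003, 0, 0, 0, 0], [-0.012, -0.003, 0.03, 0, 0, 0], [-0.012, -0.003, 0.06, 0, 0, 0], [-0.012, -0.003, 0.08, 0, 0, 0], [-0.012, -0.003, 0.095, 0, 0, 0], [-0.012, -0.003, 0.1, 0, 0, 0], [-0.012, -0.003, 0.1, 0, 0, 0], [-0.012, -0.003, 0.1, 0, 0, 0]]])

```text
time_s: 19.9
position: [0.4641, 0.2174, 0.0312]
tcp_rot: [[1.0, 0.0, -0.0], [0.0, -1.0, 0.0], [-0.0, -0.0, -1.0]]
force: [0.6, 0.1, 1.0]
opening: 0.808
grasp_force: 0.0
```

Request:
play_rows(motion=[[[0, 0, 0, 0, 0, 0], [0, 0, 0, 0, 0, 0], [0, 0, 0, 0, 0, 0], [0, 0, 0, 0, 0, 0]]])

```text
time_s: 20.23
position: [0.4649, 0.2173, 0.0316]
tcp_rot: [[1.0, 0.0, 0.002], [0.0, -1.0, 0.0], [0.002, -0.0, -1.0]]
force: [0.3, -0.1, 0.2]
opening: 0.802
grasp_force: 0.0
```

Request:
play_rows(motion=[[[0, 0, 0.005, 0, 0, 0], [0, 0, 0.01, 0, 0, 0], [0, 0, 0.014, 0, 0, 0], [0, 0, 0.014, 0, 0, 0], [0, 0, 0.014, 0, 0, 0]]])

```text
time_s: 20.65
position: [0.4639, 0.2171, 0.0162]
tcp_rot: [[1.0, 0.0, -0.001], [0.0, -1.0, -0.0], [-0.001, 0.0, -1.0]]
force: [-0.8, -0.1, 0.8]
opening: 0.807
grasp_force: 0.0
```

Request:
play_rows(motion=[[[0, 0, 0, 0, 0, 0], [0, 0, 0, 0, 0, 0], [0, 0, 0, 0, 0, 0], [0, 0, 0, 0, 0, 0], [0, 0, 0, 0, 0, 0], [0, 0, 0, 0, 0, 0], [0, 0, 0, 0, 0, 0], [0, 0, 0, 0, 0, 0]]], fingers=0.035)

```text
time_s: 21.32
position: [0.4644, 0.2172, 0.017]
tcp_rot: [[1.0, 0.0, 0.0], [0.0, -1.0, 0.0], [0.0, -0.0, -1.0]]
force: [0.6, -1.1, 0.2]
opening: 0.494
grasp_force: 30.0
```

Request:
play_rows(motion=[[[0, 0, 0, 0, 0, 0], [0, 0, 0, 0, 0, 0]]])

```text
time_s: 21.48
position: [0.4644, 0.2172, 0.017]
tcp_rot: [[1.0, 0.0, 0.0], [0.0, -1.0, 0.0], [0.0, -0.0, -1.0]]
force: [-0.2, -0.9, 1.3]
opening: 0.496
grasp_force: 30.0
```

Request:
play_rows(motion=[[[0, 0, -0.01, 0, 0, 0], [0, 0, -0.04, 0, 0, 0], [0.02, 0.006, -0.06, 0, 0, 0], [0.06, 0.017, -0.06, 0, 0, 0], [0.1, 0.028, -0.06, 0, 0, 0], [0.14, 0.039, -0.06, 0, 0, 0], [0.175, 0.049, -0.06, 0, 0, 0], [0.195, 0.0545, -0.06, 0, 0, 0]]])

```text
time_s: 22.15
position: [0.6641, 0.1609, 0.0776]
tcp_rot: [[1.0, -0.002, 0.005], [-0.002, -1.0, -0.0], [0.005, 0.0, -1.0]]
force: [0.6, 0.2, -2.8]
opening: 0.5
grasp_force: 30.0
```

Request:
play_rows(motion=[[[0.0065, 0.002, 0, 0, 0, 0], [0.0065, 0.002, 0, 0, 0, 0], [0.0065, 0.002, 0.02, 0, 0, 0], [0.0065, 0.002, 0.04, 0, 0, 0], [0.0065, 0.002, 0.05, 0, 0, 0], [0.0065, 0.002, 0.05, 0, 0, 0], [0.0065, 0.002, 0.05, 0, 0, 0], [0.0065, 0.002, 0.05, 0, 0, 0]]])

```text
time_s: 22.82
position: [0.6659, 0.1612, 0.0277]
tcp_rot: [[1.0, 0.001, 0.001], [0.001, -1.0, 0.0], [0.001, -0.0, -1.0]]
force: [-0.0, 0.2, -2.3]
opening: 0.493
grasp_force: 30.0
```

```bash
python3 - <<'E'
from h import *
s=bot.read_state(); print(np.round(s["position"],4),s["opening"])
w=imaging.capture("wrist"); show(w,"w9",(150,80,400,268))
for c,m,p in masks("wrist","nest_round_small")[:2]:
    P=np.argwhere(m); print(c,onz(w,p,.012).round(4),P.min(0),P.max(0),onz(w,(P[:,1].min(),P[np.argmin(P[:,1])][0]),.012).round(4),onz(w,(P[:,1].max(),P[np.argmax(P[:,1])][0]),.012).round(4),onz(w,P[0][::-1],.012).round(4))
E
```

```text
[0.6659 0.1612 0.0277] 0.49276921522277495
0.79 [0.6867 0.1608 0.012 ] [157 202] [219 319] [0.6723 0.1988 0.012 ] [0.6758 0.1238 0.012 ] [0.706 0.164 0.012]
```

View pics/w9.png

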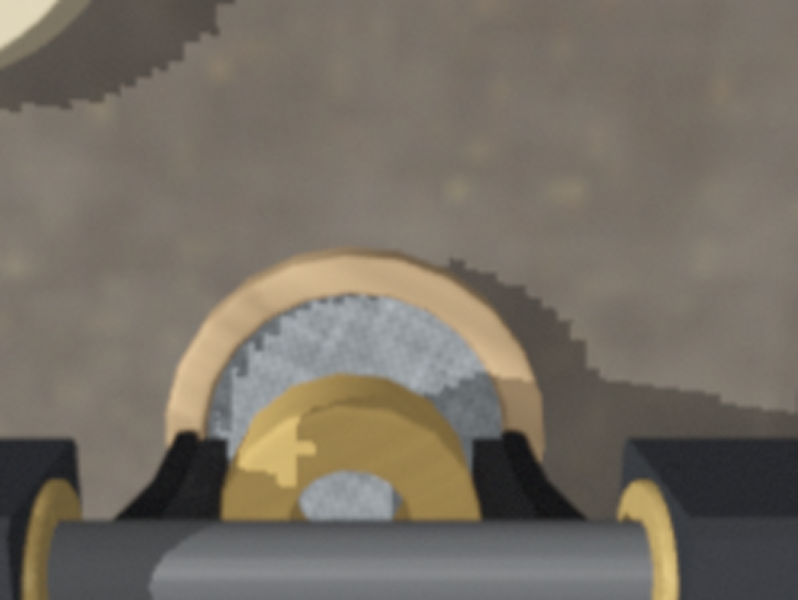

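The collar, at (350,470) in the crop, is over the nest at (355,400) and centred within 1 to 2 mm. Lowering.

Request:
play_rows(motion=[[[0, 0, 0.006, 0, 0, 0], [0, 0, 0.012, 0, 0, 0], [0, 0, 0.016, 0, 0, 0], [0, 0, 0.019, 0, 0, 0], [0, 0, 0.021, 0, 0, 0], [0, 0, 0.0215, 0, 0, 0], [0, 0, 0.0215, 0, 0, 0]]])

```text
time_s: 23.5
position: [0.6658, 0.1607, 0.0052]
tcp_rot: [[1.0, 0.0, -0.0], [0.0, -1.0, 0.0], [-0.0, -0.0, -1.0]]
force: [-0.5, 0.0, -2.8]
opening: 0.494
grasp_force: 30.0
```

Request:
play_rows(motion=[[[0, 0, 0, 0, 0, 0], [0, 0, 0, 0, 0, 0]]])

```text
time_s: 23.67
position: [0.6661, 0.1607, 0.0054]
tcp_rot: [[1.0, 0.0, 0.001], [0.0, -1.0, 0.0], [0.001, -0.0, -1.0]]
force: [0.2, -0.0, -3.0]
opening: 0.492
grasp_force: 30.0
```

Request:
play_rows(motion=[[[0, 0, 0.001, 0, 0, 0], [0, 0, 0.001, 0, 0, 0], [0, 0, 0.001, 0, 0, 0]]])

```text
time_s: 23.92
position: [0.6662, 0.1607, 0.005]
tcp_rot: [[1.0, 0.0, 0.001], [0.0, -1.0, 0.0], [0.001, -0.0, -1.0]]
force: [-1.5, -0.9, 2.2]
opening: 0.493
grasp_force: 30.0
```

Request:
play_rows(motion=[[[0, 0, 0, 0, 0, 0], [0, 0, 0, 0, 0, 0], [0, 0, 0, 0, 0, 0], [0, 0, 0, 0, 0, 0], [0, 0, 0, 0, 0, 0], [0, 0, 0, 0, 0, 0]]], fingers=0.06)

```text
time_s: 24.42
position: [0.6659, 0.1607, 0.0042]
tcp_rot: [[1.0, 0.0, 0.0], [0.0, -1.0, 0.0], [0.0, -0.0, -1.0]]
force: [-0.3, -0.4, -0.0]
opening: 0.686
grasp_force: 0.0
```

Request:
play_rows(motion=[[[0, 0, -0.01, 0, 0, 0], [0, 0, -0.04, 0, 0, 0], [0, 0, -0.08, 0, 0, 0], [-0.03, -0.008, -0.11, 0, 0, 0], [-0.07, -0.02, -0.12, 0, 0, 0], [-0.11, -0.03, -0.12, 0, 0, 0], [-0.15, -0.042, -0.12, 0, 0, 0], [-0.19, -0.056, -0.12, 0, 0, 0]]], fingers=0.085)

```text
time_s: 25.08
position: [0.4771, 0.2158, 0.1257]
tcp_rot: [[1.0, -0.001, 0.002], [-0.001, -1.0, 0.0], [0.002, -0.0, -1.0]]
force: [-0.3, 0.7, -0.6]
opening: 0.976
grasp_force: 0.0
```

Request:
play_rows(motion=[[[0, 0, 0, 0, 0, 0], [0, 0, 0, 0, 0, 0], [0, 0, 0, 0, 0, 0]]])

```text
time_s: 25.33
position: [0.4799, 0.2162, 0.1254]
tcp_rot: [[1.0, 0.001, 0.003], [0.001, -1.0, 0.001], [0.003, -0.001, -1.0]]
force: [-0.1, 0.0, 0.2]
opening: 0.977
grasp_force: 0.0
```

```bash
python3 - <<'E'
from h import *
s=bot.read_state(); print(np.round(s["position"],4),s["opening"])
w=imaging.capture("wrist"); show(w,"w10")
for n,z in (("round_plate",.02),("round_collar",.028),("nest_round_large",.012),("square_block",.04),("hex_plate",.02)):
  for c,m,p in masks("wrist",n)[:2]:
    P=np.argwhere(m); print(n,round(c,2),p.round(),onz(w,p,z).round(4),"front",onz(w,(p[0],P[:,0].max()),z).round(4))
E
```

```text
[0.4799 0.2162 0.1254] 0.9773394514602209
round_plate 0.89 [260. 196.] [0.4688 0.2166 0.02  ] front [0.4342 0.2165 0.02  ]
round_collar 0.7 [370. 162.] [0.5019 0.1188 0.028 ] front [0.4804 0.1168 0.028 ]
square_block 0.71 [486. 199.] [0.4719 0.0188 0.04  ] front [0.4553 0.0157 0.04  ]
hex_plate 0.59 [466. 186.] [0.4789 0.025  0.02  ] front [0.4488 0.0198 0.02  ]
```

View pics/w10.png

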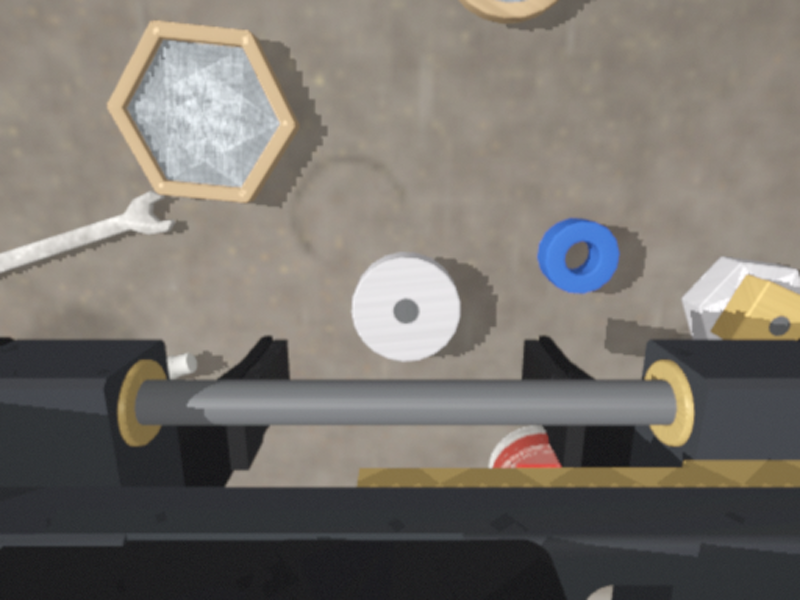

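The view shows the bare round plate at (406,308) between the open fingers and the hex nest at (200,112). That was the last allowed picture, so from here I use numbers only.

Request:
play_rows(motion=[[[-0.013, 0, 0, 0, 0, 0], [-0.013, 0, 0.03, 0, 0, 0], [-0.013, 0, 0.06, 0, 0, 0], [-0.013, 0, 0.085, 0, 0, 0], [-0.013, 0, 0.1, 0, 0, 0], [-0.013, 0, 0.105, 0, 0, 0], [-0.013, 0, 0.105, 0, 0, 0], [-0.013, 0, 0.105, 0, 0, 0]]])

```text
time_s: 26.3
position: [0.4662, 0.2157, 0.0195]
tcp_rot: [[1.0, -0.0, 0.0], [-0.0, -1.0, 0.0], [0.0, -0.0, -1.0]]
force: [0.7, -0.4, 0.2]
opening: 0.977
grasp_force: 0.0
```

Request:
play_rows(motion=[[[0, 0, 0, 0, 0, 0], [0, 0, 0, 0, 0, 0], [0, 0, 0, 0, 0, 0]]])

```text
time_s: 26.55
position: [0.4664, 0.2159, 0.0204]
tcp_rot: [[1.0, 0.0, 0.002], [0.0, -1.0, 0.0], [0.002, -0.0, -1.0]]
force: [0.2, -0.2, -0.3]
opening: 0.978
grasp_force: 0.0
```

```bash
python3 - <<'E'
from h import *
s=bot.read_state(); print(np.round(s["position"],4),s["opening"],np.round(s["force"],1))
w=imaging.capture("wrist")
for c,m,p in masks("wrist","round_plate")[:1]:
    P=np.argwhere(m); i=P[:,1]; print(p,P.min(0),P.max(0),[onz(w,(i.min(),P[i==i.min(),0].mean()),.02).round(4),onz(w,(i.max(),P[i==i.max(),0].mean()),.02).round(4)],onz(w,P[0][::-1],.02).round(4))
E
```

```text
[0.4664 0.2159 0.0204] 0.9783833232963149 [ 0.2 -0.2 -0.3]
[259.46598435 209.86935581] [168 206] [243 313] [array([0.4683, 0.2486, 0.02  ]), array([0.4683, 0.1846, 0.02  ])] [0.5027 0.2146 0.02  ]
```

Request:
play_rows(motion=[[[0, -0.0005, 0.008, 0, 0, 0], [0, -0.0005, 0.016, 0, 0, 0], [0, -0.0005, 0.021, 0, 0, 0], [0, -0.0005, 0.021, 0, 0, 0], [0, -0.0005, 0.021, 0, 0, 0]]])

```text
time_s: 27.07
position: [0.465, 0.2161, -0.0025]
tcp_rot: [[1.0, 0.0, -0.002], [0.0, -1.0, -0.0], [-0.002, 0.0, -1.0]]
force: [-0.7, -0.9, -0.5]
opening: 0.98
grasp_force: 0.0
```

Request:
play_rows(motion=[[[0, 0, 0, 0, 0, 0], [0, 0, 0, 0, 0, 0], [0, 0, 0, 0, 0, 0], [0, 0, 0, 0, 0, 0], [0, 0, 0, 0, 0, 0], [0, 0, 0, 0, 0, 0], [0, 0, 0, 0, 0, 0], [0, 0, 0, 0, 0, 0]]], fingers=0.055)

```text
time_s: 27.73
position: [0.4657, 0.2162, -0.0015]
tcp_rot: [[1.0, 0.0, 0.0], [0.0, -1.0, 0.0], [0.0, -0.0, -1.0]]
force: [-0.2, -0.7, 2.0]
opening: 0.745
grasp_force: 30.0
```

Request:
play_rows(motion=[[[0, 0, -0.01, 0, 0, 0], [0, 0, -0.04, 0, 0, 0], [0, 0, -0.08, 0, 0, 0], [0.01, 0.025, -0.1, 0, 0, 0], [0.025, 0.06, -0.1, 0, 0, 0], [0.04, 0.098, -0.1, 0, 0, 0], [0.055, 0.135, -0.1, 0, 0, 0], [0.07, 0.172, -0.1, 0, 0, 0]]])

```text
time_s: 28.4
position: [0.5349, 0.043, 0.0986]
tcp_rot: [[1.0, 0.001, -0.001], [0.001, -1.0, 0.0], [-0.001, -0.0, -1.0]]
force: [0.5, 0.6, -3.7]
opening: 0.746
grasp_force: 30.0
```

Request:
play_rows(motion=[[[0.016, 0.038, 0, 0, 0, 0], [0.031, 0.075, 0, 0, 0, 0], [0.046, 0.112, 0, 0, 0, 0], [0.06, 0.147, 0, 0, 0, 0], [0.073, 0.178, 0, 0, 0, 0], [0.08, 0.195, 0, 0, 0, 0], [0.08, 0.195, 0, 0, 0, 0], [0.08, 0.195, 0, 0, 0, 0]]])

```text
time_s: 29.07
position: [0.6147, -0.1515, 0.0976]
tcp_rot: [[1.0, -0.002, -0.002], [-0.002, -1.0, 0.001], [-0.002, -0.001, -1.0]]
force: [-0.9, -0.3, -4.6]
opening: 0.743
grasp_force: 30.0
```

Request:
play_rows(motion=[[[0, 0, 0, 0, 0, 0], [0, 0, 0, 0, 0, 0]]])

```text
time_s: 29.23
position: [0.6141, -0.1489, 0.0978]
tcp_rot: [[1.0, 0.001, -0.003], [0.001, -1.0, 0.002], [-0.003, -0.002, -1.0]]
force: [0.2, 1.0, -5.1]
opening: 0.743
grasp_force: 30.0
```

```bash
cat > e.py <<'E'
from h import *
def edges(w,cam,n,z):
  for c,m,p in masks(cam,n)[:2]:
    P=np.argwhere(m); i=P[:,1]; a,b=[onz(w,(k,P[i==k,0].mean()),z) for k in (i.min(),i.max())]; t=onz(w,P[P[:,0]==P[:,0].min()].mean(0)[::-1],z)
    print(n,round(c,2),"cen",onz(w,p,z).round(4),"L",a.round(4),"R",b.round(4),"far",t.round(4))
E
python3 - <<'E'
from e import *
s=bot.read_state(); print(np.round(s["position"],4),s["opening"],s["grasp_force"])
w=imaging.capture("wrist")
edges(w,"wrist","nest_round_large",.012); edges(w,"wrist","round_plate",s["position"][2]+.0215)
t=imaging.capture("top"); edges(t,"top","ball_knob",.03); edges(t,"top","round_collar",.028)
E
```

```text
[ 0.6141 -0.1489  0.0978] 0.7434731288889946 29.999055876396596
nest_round_large 0.63 cen [ 0.6384 -0.1579  0.012 ] L [ 0.6196 -0.1072  0.012 ] R [ 0.6211 -0.2029  0.012 ] far [ 0.6672 -0.1564  0.012 ]
round_plate 0.6 cen [ 0.6309 -0.1482  0.1193] L [ 0.6184 -0.1164  0.1193] R [ 0.6185 -0.1801  0.1193] far [ 0.6514 -0.147   0.1193]
ball_knob 0.67 cen [0.6762 0.0138 0.03  ] L [0.6745 0.0326 0.03  ] R [ 0.6765 -0.0037  0.03  ] far [0.695  0.0136 0.03  ]
```

Request:
play_rows(motion=[[[0.003, 0.005, 0, 0, 0, 0], [0.003, 0.005, 0.02, 0, 0, 0], [0.003, 0.005, 0.04, 0, 0, 0], [0.003, 0.005, 0.06, 0, 0, 0], [0.003, 0.005, 0.075, 0, 0, 0], [0.003, 0.005, 0.08, 0, 0, 0], [0.003, 0.005, 0.08, 0, 0, 0], [0.003, 0.005, 0.08, 0, 0, 0]]])

```text
time_s: 30.2
position: [0.6192, -0.1561, 0.0186]
tcp_rot: [[1.0, 0.0, 0.001], [0.0, -1.0, -0.0], [0.001, 0.0, -1.0]]
force: [0.5, -0.3, -4.9]
opening: 0.749
grasp_force: 30.0
```

Request:
play_rows(motion=[[[0, 0, 0, 0, 0, 0], [0, 0, 0, 0, 0, 0], [0, 0, 0, 0, 0, 0]]])

```text
time_s: 30.45
position: [0.6195, -0.1561, 0.0196]
tcp_rot: [[1.0, 0.0, 0.002], [0.0, -1.0, -0.001], [0.002, 0.001, -1.0]]
force: [1.1, 0.2, -4.3]
opening: 0.748
grasp_force: 30.0
```

```bash
python3 - <<'E'
from e import *
s=bot.read_state(); print(np.round(s["position"],4))
w=imaging.capture("wrist")
edges(w,"wrist","nest_round_large",.012); edges(w,"wrist","round_plate",s["position"][2]+.0215)
E
```

```text
[ 0.6195 -0.1561  0.0196]
nest_round_large 0.65 cen [ 0.648  -0.1546  0.012 ] L [ 0.6261 -0.1077  0.012 ] R [ 0.6255 -0.2027  0.012 ] far [ 0.6674 -0.1612  0.012 ]
round_plate 0.91 cen [ 0.6362 -0.1554  0.0411] L [ 0.6234 -0.1235  0.0411] R [ 0.6234 -0.1873  0.0411] far [ 0.6571 -0.1536  0.0411]
```

Request:
play_rows(motion=[[[-0.001, 0, 0.005, 0, 0, 0], [-0.001, 0, 0.009, 0, 0, 0], [-0.001, 0, 0.011, 0, 0, 0], [-0.001, 0, 0.012, 0, 0, 0], [-0.001, 0, 0.0125, 0, 0, 0], [-0.001, 0, 0.0125, 0, 0, 0]]])

```text
time_s: 31.1
position: [0.6169, -0.1555, 0.0066]
tcp_rot: [[1.0, 0.0, -0.001], [0.0, -1.0, 0.0], [-0.001, -0.0, -1.0]]
force: [-3.5, 0.7, 3.8]
opening: 0.744
grasp_force: 30.0
```

Request:
play_rows(motion=[[[0, 0, 0.0005, 0, 0, 0], [0, 0, 0.001, 0, 0, 0], [0, 0, 0.001, 0, 0, 0]]])

```text
time_s: 31.35
position: [0.617, -0.1555, 0.0065]
tcp_rot: [[1.0, 0.0, -0.001], [0.0, -1.0, 0.0], [-0.001, -0.0, -1.0]]
force: [-4.6, 0.9, 8.4]
opening: 0.748
grasp_force: 30.0
```

Request:
play_rows(motion=[[[0, 0, 0, 0, 0, 0], [0, 0, 0, 0, 0, 0], [0, 0, 0, 0, 0, 0], [0, 0, 0, 0, 0, 0], [0, 0, 0, 0, 0, 0]]], fingers=0.078)

```text
time_s: 31.77
position: [0.6181, -0.156, 0.0047]
tcp_rot: [[1.0, 0.0, 0.001], [0.0, -1.0, -0.0], [0.001, 0.0, -1.0]]
force: [-1.0, -0.8, -0.6]
opening: 0.887
grasp_force: 0.0
```

Request:
play_rows(motion=[[[0, 0, -0.01, 0, 0, 0], [0, 0, -0.04, 0, 0, 0], [0, 0, -0.08, 0, 0, 0], [-0.02, -0.02, -0.11, 0, 0, 7], [-0.05, -0.05, -0.12, 0, 0, 14], [-0.08, -0.085, -0.12, 0, 0, 20], [-0.11, -0.12, -0.12, 0, 0, 23], [-0.14, -0.155, -0.12, 0, 0, 23]]], fingers=0.065)

```text
time_s: 32.43
position: [0.4866, -0.0114, 0.126]
tcp_rot: [[0.919, -0.393, 0.002], [-0.393, -0.919, -0.0], [0.002, -0.001, -1.0]]
force: [0.9, 1.3, -0.9]
opening: 0.747
grasp_force: 0.0
```

Request:
play_rows(motion=[[[0, 0, 0, 0, 0, 0], [0, 0, 0, 0, 0, 0], [0, 0, 0, 0, 0, 0], [0, 0, 0, 0, 0, 0]]])

```text
time_s: 32.77
position: [0.4894, -0.0132, 0.1254]
tcp_rot: [[0.92, -0.391, 0.003], [-0.391, -0.92, -0.001], [0.003, -0.0, -1.0]]
force: [0.4, -0.2, -0.1]
opening: 0.747
grasp_force: 0.0
```

```bash
python3 - <<'E'
from e import *
s=bot.read_state(); print(np.round(s["position"],4),s["opening"],np.round(s["tcp_rot"],3).tolist())
w=imaging.capture("wrist"); t=imaging.capture("top"); sc=imaging.capture("scene")
for k,d in (("wrist",w),("top",t),("scene",sc)):
  for n,z in (("square_block",.04),("hex_plate",.02)):
    for c,m,p in masks(k,n)[:3]:
      P=hull(d,m,z); r=cv2.minAreaRect((P*1000).astype(np.float32))
      # face colour mask: brass
      print(k,n,round(c,2),onz(d,p,z).round(4),"rect",np.round(r,1) if 0 else [np.round(x,1) for x in r],"y6",yaw(P,6),"col",d["frame"][m>0].mean(0).round())
f=cv2.cvtColor(w["frame"],cv2.COLOR_RGB2HSV)
for c,m,p in masks("wrist","square_block")[:3]:
  b=(m>0)&(f[...,2]<90); n,l,st,ce=cv2.connectedComponentsWithStats(b.astype(np.uint8)); print("dark",[(st[i,4],onz(w,ce[i],.04).round(4)) for i in range(1,n) if st[i,4]>8])
E
```

```text
[ 0.4894 -0.0132  0.1254] 0.7468777541546896 [[0.92, -0.391, 0.003], [-0.391, -0.92, -0.001], [0.003, -0.0, -1.0]]
wrist square_block 0.78 [ 0.4795 -0.0877  0.04  ] rect [array([479.2, -87.2]), array([41.5, 37.5]), np.float64(21.7)] y6 23.5 col [244. 177. 103.]
wrist square_block 0.74 [0.4674 0.0042 0.04  ] rect [array([466.9,   4.5]), array([39.7, 43.5]), np.float64(67.0)] y6 37.0 col [229. 204. 141.]
wrist hex_plate 0.83 [ 4.777e-01 -4.000e-04  2.000e-02] rect [array([472.2,   0.8]), array([62. , 57.2]), np.float64(58.2)] y6 51.5 col [210. 208. 208.]
scene square_block 0.56 [0.4589 0.0126 0.04  ] rect [array([459.4,  12.7]), array([50.8, 47.9]), np.float64(69.0)] y6 47.5 col [198. 163.  86.]
scene square_block 0.44 [ 0.4619 -0.0668  0.04  ] rect [array([462.2, -68.2]), array([39.6, 59.3]), np.float64(22.9)] y6 21.5 col [221. 125.  38.]
scene hex_plate 0.46 [0.4536 0.0268 0.02  ] rect [array([454.5,  25.5]), array([67.4, 46.4]), np.float64(22.0)] y6 52.0 col [191. 191. 196.]
dark []
dark []
```

The brass block is at (0.465, 0.0055) with colour (229,204,141); the other candidate at (0.480, −0.088) is the orange one. Descending on the brass block.

Request:
play_rows(motion=[[[-0.03, -0.008, 0, 0, 0, 0], [-0.03, -0.008, 0.02, 0, 0, 0], [-0.03, -0.008, 0.05, 0, 0, 0], [-0.03, -0.008, 0.075, 0, 0, 0], [-0.03, -0.008, 0.09, 0, 0, 0], [-0.03, -0.008, 0.09, 0, 0, 0], [-0.03, -0.008, 0.09, 0, 0, 0]]])

```text
time_s: 33.85
position: [0.4625, 0.0069, 0.0343]
tcp_rot: [[0.921, -0.391, -0.002], [-0.391, -0.921, 0.0], [-0.002, 0.0, -1.0]]
force: [0.5, 0.8, 0.6]
opening: 0.749
grasp_force: 0.0
```

Request:
play_rows(motion=[[[0, 0, 0, 0, 0, 0], [0, 0, 0, 0, 0, 0], [0, 0, 0, 0, 0, 0], [0, 0, 0, 0, 0, 0]]])

```text
time_s: 34.18
position: [0.4636, 0.0067, 0.0357]
tcp_rot: [[0.921, -0.391, 0.002], [-0.391, -0.921, -0.0], [0.002, -0.0, -1.0]]
force: [0.3, 1.4, -1.1]
opening: 0.747
grasp_force: 0.0
```

```bash
python3 - <<'E'
from e import *
s=bot.read_state(); print(np.round(s["position"],4),s["opening"])
w=imaging.capture("wrist"); R=np.array(s["tcp_rot"])
for n,z in (("square_block",.04),("hex_plate",.02)):
  for c,m,p in masks("wrist",n)[:3]:
    P=hull(w,m,z); r=cv2.minAreaRect((P*1000).astype(np.float32)); Q=(P-np.array(s["position"])[:2])@R[:2,:2]
    print(n,round(c,2),[np.round(x,1) for x in r],"toolxy range",Q.min(0).round(4),Q.max(0).round(4),w["frame"][m>0].mean(0).round())
E
```

```text
[0.4636 0.0067 0.0357] 0.746945793687269
square_block 0.87 [array([479. , -82.4]), array([40.6, 37.5]), np.float64(21.7)] toolxy range [0.0237 0.0498] [0.0726 0.1023] [199. 129.  71.]
square_block 0.64 [array([471.2,   2.5]), array([40.1, 33.7]), np.float64(67.0)] toolxy range [-0.0083 -0.0191] [0.0254 0.021 ] [191. 167. 113.]
hex_plate 0.69 [array([472.9,   2.1]), array([64.4, 54. ]), np.float64(66.2)] toolxy range [-0.0169 -0.0319] [0.0373 0.0328] [215. 213. 214.]
```

Request:
play_rows(motion=[[[0, 0.001, 0.007, 0, 0, 0], [0, 0.001, 0.014, 0, 0, 0], [0, 0.001, 0.018, 0, 0, 0], [0, 0.001, 0.018, 0, 0, 0], [0, 0.001, 0.018, 0, 0, 0]]])

```text
time_s: 34.75
position: [0.4621, 0.006, 0.0162]
tcp_rot: [[0.921, -0.391, -0.002], [-0.391, -0.921, 0.0], [-0.002, 0.0, -1.0]]
force: [0.8, 0.6, 0.3]
opening: 0.742
grasp_force: 0.0
```

Request:
play_rows(motion=[[[0, 0, 0, 0, 0, 0], [0, 0, 0, 0, 0, 0], [0, 0, 0, 0, 0, 0], [0, 0, 0, 0, 0, 0], [0, 0, 0, 0, 0, 0], [0, 0, 0, 0, 0, 0], [0, 0, 0, 0, 0, 0], [0, 0, 0, 0, 0, 0]]], fingers=0.032)

```text
time_s: 35.42
position: [0.4627, 0.0059, 0.017]
tcp_rot: [[0.921, -0.391, 0.0], [-0.391, -0.921, -0.0], [0.0, -0.0, -1.0]]
force: [-0.0, -0.1, 0.6]
opening: 0.456
grasp_force: 30.0
```

Request:
play_rows(motion=[[[0, 0, 0, 0, 0, 0], [0, 0, 0, 0, 0, 0]]])

```text
time_s: 35.58
position: [0.4627, 0.0059, 0.017]
tcp_rot: [[0.921, -0.391, 0.0], [-0.391, -0.921, -0.0], [0.0, -0.0, -1.0]]
force: [-0.2, 0.3, 2.2]
opening: 0.454
grasp_force: 30.0
```

Request:
play_rows(motion=[[[0, 0, -0.01, 0, 0, 0], [0, 0, -0.04, 0, 0, 0], [0, 0, -0.08, 0, 0, 0], [0.02, 0.028, -0.1, 0, 0, -4], [0.04, 0.057, -0.1, 0, 0, -8], [0.06, 0.087, -0.1, 0, 0, -12], [0.08, 0.117, -0.1, 0, 0, -16], [0.1, 0.146, -0.1, 0, 0, -17.5]]])

```text
time_s: 36.25
position: [0.4972, -0.1689, 0.1167]
tcp_rot: [[0.996, -0.093, -0.001], [-0.093, -0.996, 0.001], [-0.001, -0.0, -1.0]]
force: [1.1, 0.1, -0.8]
opening: 0.454
grasp_force: 30.0
```

```bash
python3 - <<'E'
from e import *
s=bot.read_state(); p=np.array(s["position"]); R=np.array(s["tcp_rot"]); print(p.round(4),s["opening"],(R.T@(np.array([.526,-.308,.11])-p)).round(4))
E
```

```text
[ 0.4972 -0.1689  0.1167] 0.45449422710810594 [0.0416 0.1359 0.0066]
```

Request:
play_rows(motion=[[[0.012, 0.038, 0, 0, 0, 0], [0.023, 0.075, 0, 0, 0, 0], [0.034, 0.11, 0, 0, 0, 0], [0.04, 0.13, 0, 0, 0, 0], [0.04, 0.134, 0, 0, 0, 0], [0.04, 0.134, 0, 0, 0, 0], [0.04, 0.134, 0, 0, 0, 0], [0.04, 0.134, 0, 0, 0, 0]]])

```text
time_s: 36.92
position: [0.5235, -0.3025, 0.1162]
tcp_rot: [[0.995, -0.095, -0.002], [-0.095, -0.995, 0.002], [-0.003, -0.002, -1.0]]
force: [-0.6, 0.5, -1.9]
opening: 0.459
grasp_force: 30.0
```

Request:
play_rows(motion=[[[0, 0, 0, 0, 0, 0], [0, 0, 0, 0, 0, 0]]])

```text
time_s: 37.08
position: [0.5244, -0.3032, 0.1168]
tcp_rot: [[0.996, -0.094, -0.001], [-0.094, -0.996, 0.001], [-0.001, -0.001, -1.0]]
force: [0.5, -0.5, -1.4]
opening: 0.454
grasp_force: 30.0
```

```bash
python3 - <<'E'
from e import *
s=bot.read_state(); p=np.array(s["position"]); R=np.array(s["tcp_rot"]); print(p.round(4),np.round(R[:,0],3))
w=imaging.capture("wrist"); t=imaging.capture("top"); sc=imaging.capture("scene")
for k,d in (("wrist",w),("top",t),("scene",sc)):
  for n,z in (("nest_square",.012),("square_block",p[2]+.023),("round_plate",.028)):
    for c,m,q in masks(k,n)[:2]:
      P=hull(d,m,z); r=cv2.minAreaRect((P*1000).astype(np.float32)); Q=(P-p[:2])@R[:2,:2]
      print(k,n,round(c,2),[np.round(x,1) for x in r],"tool",Q.min(0).round(4),Q.max(0).round(4),"cen",onz(d,q,z).round(4))
E
```

```text
[ 0.5244 -0.3032  0.1168] [ 0.996 -0.094 -0.001]
wrist square_block 0.49 [array([ 539.8, -195.1]), array([ 2.5, 18.3]), np.float64(23.5)] tool [ 0.0014 -0.1174] [ 0.0099 -0.1009] cen [ 0.5401 -0.1953  0.1398]
scene nest_square 0.9 [array([ 523.2, -301.8]), array([80.4, 73.9]), np.float64(85.3)] tool [-0.0386 -0.0413] [0.0359 0.0388] cen [ 0.5232 -0.3004  0.012 ]
scene square_block 0.57 [array([428.5,  23.9]), array([29.2, 41.3]), np.float64(22.7)] tool [-0.1438 -0.3405] [-0.106 -0.294] cen [0.4292 0.0243 0.1398]
scene square_block 0.5 [array([ 508. , -289.8]), array([19.8, 58.3]), np.float64(5.1)] tool [-0.0277 -0.0403] [-0.0042  0.0164] cen [ 0.5083 -0.2909  0.1398]
scene round_plate 0.85 [array([ 612.1, -147.5]), array([63.6, 79.6]), np.float64(25.5)] tool [ 0.0356 -0.203 ] [ 0.1071 -0.1241] cen [ 0.6107 -0.1463  0.028 ]
```

Request:
play_rows(motion=[[[0, 0.0045, 0, 0, 0, 0], [0, 0.0045, 0.025, 0, 0, 0], [0, 0.0045, 0.05, 0, 0, 0], [0, 0.0045, 0.075, 0, 0, 0], [0, 0.0045, 0.085, 0, 0, 0], [0, 0.0045, 0.085, 0, 0, 0], [0, 0.0045, 0.085, 0, 0, 0], [0, 0.0045, 0.085, 0, 0, 0]]])

```text
time_s: 38.35
position: [0.5251, -0.3102, 0.0331]
tcp_rot: [[0.995, -0.096, 0.002], [-0.096, -0.995, -0.002], [0.002, 0.002, -1.0]]
force: [1.4, 0.1, -1.4]
opening: 0.461
grasp_force: 30.0
```

```bash
python3 - <<'E'
from e import *
s=bot.read_state(); p=np.array(s["position"]); R=np.array(s["tcp_rot"]); print(p.round(4))
w=imaging.capture("wrist")
for n,z in (("nest_square",.012),("square_block",p[2]+.023)):
    for c,m,q in masks("wrist",n)[:2]:
      Q=(hull(w,m,z)-p[:2])@R[:2,:2]; print(n,round(c,2),"tool",Q.min(0).round(4),Q.max(0).round(4))
# rim by colour: light wood
h=cv2.cvtColor(w["frame"],cv2.COLOR_RGB2HSV); m=cv2.inRange(h,(8,50,130),(25,140,255)); n,l,st,ce=cv2.connectedComponentsWithStats(m)
for i in range(1,n):
    if st[i,4]>150: Q=(hull(w,(l==i).astype(np.uint8),.012)-p[:2])@R[:2,:2]; print(st[i],Q.min(0).round(4),Q.max(0).round(4))
E
```

```text
[ 0.5251 -0.3102  0.0331]
nest_square 0.63 tool [-0.0046 -0.0398] [0.0411 0.034 ]
square_block 0.81 tool [ 0.0009 -0.0205] [0.0266 0.019 ]
[   0   10   81  165 4040] [ 0.0282 -0.1667] [ 0.1224 -0.1084]
[ 198  155  117   88 6274] [-0.0192 -0.0405] [0.0404 0.0341]
[163 231  19  54 496] [-0.0514 -0.0677] [-0.0111 -0.054 ]
[338 230  19  56 592] [-0.0523  0.0525] [-0.0104  0.0664]
[222 271  75   6 369] [-0.0451 -0.0269] [-0.0412  0.0249]
[ 132  294  352   18 4576] [-0.0736 -0.093 ] [-0.0596  0.1617]
```

Request:
play_rows(motion=[[[0.001, -0.003, 0.005, 0, 0, 0], [0.001, -0.003, 0.012, 0, 0, 0], [0.001, -0.003, 0.018, 0, 0, 0], [0.001, -0.003, 0.022, 0, 0, 0], [0.001, -0.003, 0.024, 0, 0, 0], [0.001, -0.003, 0.025, 0, 0, 0], [0.001, -0.003, 0.025, 0, 0, 0], [0.001, -0.003, 0.025, 0, 0, 0]]])

```text
time_s: 39.17
position: [0.5255, -0.3065, 0.0068]
tcp_rot: [[0.995, -0.096, 0.0], [-0.096, -0.995, -0.0], [0.0, 0.0, -1.0]]
force: [-0.5, 0.6, -1.6]
opening: 0.456
grasp_force: 30.0
```

Request:
play_rows(motion=[[[0, 0, 0.0005, 0, 0, 0], [0, 0, 0.001, 0, 0, 0], [0, 0, 0.001, 0, 0, 0]]])

```text
time_s: 39.42
position: [0.5255, -0.3064, 0.0059]
tcp_rot: [[0.995, -0.096, 0.0], [-0.096, -0.995, -0.0], [0.0, 0.0, -1.0]]
force: [0.7, -0.4, -2.0]
opening: 0.456
grasp_force: 30.0
```

Request:
play_rows(motion=[[[0, 0, 0.0005, 0, 0, 0], [0, 0, 0.001, 0, 0, 0], [0, 0, 0.0015, 0, 0, 0], [0, 0, 0.0015, 0, 0, 0]]])

```text
time_s: 39.75
position: [0.5255, -0.3065, 0.005]
tcp_rot: [[0.995, -0.096, 0.0], [-0.096, -0.995, -0.0], [0.0, 0.0, -1.0]]
force: [-1.1, 0.3, 3.8]
opening: 0.454
grasp_force: 30.0
```

Request:
play_rows(motion=[[[0, 0, 0, 0, 0, 0], [0, 0, 0, 0, 0, 0], [0, 0, 0, 0, 0, 0], [0, 0, 0, 0, 0, 0], [0, 0, 0, 0, 0, 0]]], fingers=0.055)

```text
time_s: 40.17
position: [0.5255, -0.3064, 0.0042]
tcp_rot: [[0.995, -0.096, -0.0], [-0.096, -0.995, 0.0], [-0.0, -0.0, -1.0]]
force: [-0.1, -0.7, 0.6]
opening: 0.621
grasp_force: 0.0
```

Request:
play_rows(motion=[[[0, 0, -0.01, 0, 0, 0], [0, 0, -0.04, 0, 0, 0], [0, 0, -0.08, 0, 0, 0], [-0.005, -0.02, -0.11, 0, 0, -6], [-0.012, -0.055, -0.12, 0, 0, -12], [-0.02, -0.092, -0.12, 0, 0, -18], [-0.03, -0.13, -0.12, 0, 0, -24], [-0.038, -0.168, -0.12, 0, 0, -27.5]]], fingers=0.085)

```text
time_s: 40.83
position: [0.5032, -0.1342, 0.1256]
tcp_rot: [[0.926, 0.378, 0.001], [0.378, -0.926, -0.001], [0.001, 0.001, -1.0]]
force: [-0.5, 0.9, 0.0]
opening: 0.97
grasp_force: 0.0
```

```bash
python3 - <<'E'
from e import *
s=bot.read_state(); p=np.array(s["position"]); R=np.array(s["tcp_rot"]); print(p.round(4),s["opening"],(R.T@(np.array([.485,.006,.125])-p)).round(4))
E
```

```text
[ 0.5032 -0.1342  0.1256] 0.9698212263226881 [ 0.0361 -0.1367  0.0005]
```

Request:
play_rows(motion=[[[0.009, -0.034, 0, 0, 0, 0], [0.018, -0.07, 0, 0, 0, 0], [0.027, -0.105, 0, 0, 0, 0], [0.034, -0.13, 0, 0, 0, 0], [0.036, -0.137, 0, 0, 0, 0], [0.036, -0.137, 0, 0, 0, 0], [0.036, -0.137, 0, 0, 0, 0], [0.036, -0.137, 0, 0, 0, 0]]])

```text
time_s: 41.5
position: [0.4867, 0.0037, 0.1247]
tcp_rot: [[0.927, 0.374, 0.002], [0.374, -0.927, -0.001], [0.001, 0.001, -1.0]]
force: [0.1, -0.1, 0.6]
opening: 0.982
grasp_force: 0.0
```

Request:
play_rows(motion=[[[0, 0, 0, 0, 0, 0], [0, 0, 0, 0, 0, 0], [0, 0, 0, 0, 0, 0]]])

```text
time_s: 41.75
position: [0.486, 0.004, 0.1243]
tcp_rot: [[0.928, 0.373, 0.0], [0.373, -0.928, -0.0], [0.0, 0.0, -1.0]]
force: [0.5, -0.0, -0.7]
opening: 0.978
grasp_force: 0.0
```

```bash
python3 - <<'E'
from e import *
s=bot.read_state(); p=np.array(s["position"]); R=np.array(s["tcp_rot"]); print(p.round(4))
w=imaging.capture("wrist"); sc=imaging.capture("scene")
for k,d in (("wrist",w),("scene",sc)):
    for c,m,q in masks(k,"hex_plate")[:2]:
      f=d["frame"].astype(int); b=((m>0)&(f.min(2)>np.percentile(f[m>0].min(1),60)-25)).astype(np.uint8)
      for t,mm in (("all",m),("bright",b)):
        P=hull(d,mm,.02); Q=(P-p[:2])@R[:2,:2]
        A=np.radians(np.arange(0,180,1)); W=[np.ptp(P@[np.cos(a),np.sin(a)]) for a in A]
        print(k,t,round(c,2),"cen",onz(d,q,.02).round(4),"y6",yaw(P,6),"tool",Q.min(0).round(4),Q.max(0).round(4),"minima",[(a,round(W[a],4)) for a in range(1,179) if W[a]<=W[a-1] and W[a]<W[a+1]])
edges(sc,"scene","square_block",.028)
print(w["frame"][160:240:10,180:340:10].min(2))
E
```

```text
[0.486  0.004  0.1243]
wrist all 0.65 cen [0.4673 0.0073 0.02  ] y6 52.50000000000001 tool [-0.0516 -0.0406] [0.0183 0.0209] minima [(22, np.float64(0.0699)), (53, np.float64(0.0631)), (110, np.float64(0.061)), (174, np.float64(0.0634))]
wrist bright 0.65 cen [0.4673 0.0073 0.02  ] y6 53.0 tool [-0.0516 -0.0398] [0.0146 0.0182] minima [(52, np.float64(0.0596)), (113, np.float64(0.0578)), (173, np.float64(0.0578))]
scene all 0.56 cen [0.4592 0.012  0.02  ] y6 55.5 tool [-0.0548 -0.0526] [0.0126 0.0183] minima [(2, np.float64(0.066)), (22, np.float64(0.0674)), (46, np.float64(0.0678)), (52, np.float64(0.0678)), (116, np.float64(0.0688)), (174, np.float64(0.0664))]
scene bright 0.56 cen [0.4592 0.012  0.02  ] y6 55.5 tool [-0.0519 -0.0526] [0.0126 0.0181] minima [(36, np.float64(0.0637)), (43, np.float64(0.0637)), (116, np.float64(0.0688)), (178, np.float64(0.0589))]
square_block 0.58 cen [ 0.4621 -0.0762  0.028 ] L [ 0.4803 -0.0696  0.028 ] R [ 0.4376 -0.0692  0.028 ] far [ 0.473  -0.1043  0.028 ]
square_block 0.56 cen [ 0.5214 -0.2967  0.028 ] L [ 0.5397 -0.2824  0.028 ] R [ 0.5018 -0.3097  0.028 ] far [ 0.5341 -0.3255  0.028 ]
[[ 94  92 137 134 138 132 131 135 139 136 132 128 130 134 134 131]
 [132 134 137 135 134 135 199 208 137 134 133 132 131 121 124 127]
 [129 130 137 131 145 239 227 246 231 172 130 132 130 127 129 136]
 [136 131 140 137 255 255 251 251 229 236 196 103 135 136 135 137]
 [138 137 130 133 227 255 255 126 255 242 187  91 107 139 134 132]
 [132 134 134 127 227 241 255 123 255 255 180  90 105 131 130  72]
 [ 49 138 137 137 233 246 255 255 255 248 161  89  94 135 132  92]
 [ 36 131 137 138 132 128 225 255 227  92  95  98 129 136 133  91]]
```

Request:
play_rows(motion=[[[-0.0185, -0.011, 0, 0, 0, 0], [-0.0185, -0.011, 0.03, 0, 0, 0], [-0.0185, -0.011, 0.06, 0, 0, 0], [-0.0185, -0.011, 0.085, 0, 0, 0], [-0.0185, -0.011, 0.1, 0, 0, 0], [-0.0185, -0.011, 0.104, 0, 0, 0], [-0.0185, -0.011, 0.104, 0, 0, 0], [-0.0185, -0.011, 0.104, 0, 0, 0]]])

```text
time_s: 42.67
position: [0.4648, 0.0082, 0.0206]
tcp_rot: [[0.927, 0.375, 0.0], [0.375, -0.927, -0.0], [0.0, 0.0, -1.0]]
force: [-0.2, 0.1, -0.5]
opening: 0.977
grasp_force: 0.0
```

Request:
play_rows(motion=[[[0, 0, 0, 0, 0, 0], [0, 0, 0, 0, 0, 0], [0, 0, 0, 0, 0, 0]]])

```text
time_s: 42.92
position: [0.4652, 0.0081, 0.0213]
tcp_rot: [[0.927, 0.375, 0.002], [0.375, -0.927, -0.0], [0.002, 0.001, -1.0]]
force: [-0.2, -0.5, 0.1]
opening: 0.979
grasp_force: 0.0
```

```bash
python3 - <<'E'
from e import *
s=bot.read_state(); p=np.array(s["position"]); R=np.array(s["tcp_rot"]); print(p.round(4),np.round(s["force"],1))
w=imaging.capture("wrist")
for c,m,q in masks("wrist","hex_plate")[:1]:
  f=w["frame"].astype(int); b=((m>0)&(f.min(2)>200)).astype(np.uint8)
  for mm in (m,b): Q=(hull(w,mm,.02)-p[:2])@R[:2,:2]; print(Q.min(0).round(4),Q.max(0).round(4))
E
```

```text
[0.4652 0.0081 0.0213] [-0.2 -0.5  0.1]
[-0.0096 -0.0284] [0.0364 0.0311]
[-0.0096 -0.0284] [0.0352 0.0304]
```

Request:
play_rows(motion=[[[0, 0.001, 0.008, 0, 0, 0], [0, 0.001, 0.016, 0, 0, 0], [0, 0.001, 0.022, 0, 0, 0], [0, 0.001, 0.022, 0, 0, 0], [0, 0.001, 0.022, 0, 0, 0]]])

```text
time_s: 43.43
position: [0.4642, 0.0075, -0.0025]
tcp_rot: [[0.927, 0.375, -0.002], [0.375, -0.927, 0.0], [-0.002, -0.001, -1.0]]
force: [-1.3, 0.1, -0.1]
opening: 0.981
grasp_force: 0.0
```

Request:
play_rows(motion=[[[0, 0, 0, 0, 0, 0], [0, 0, 0, 0, 0, 0], [0, 0, 0, 0, 0, 0], [0, 0, 0, 0, 0, 0], [0, 0, 0, 0, 0, 0], [0, 0, 0, 0, 0, 0], [0, 0, 0, 0, 0, 0], [0, 0, 0, 0, 0, 0]]], fingers=0.05)

```text
time_s: 44.1
position: [0.4652, 0.0072, -0.0015]
tcp_rot: [[0.927, 0.375, 0.001], [0.375, -0.927, -0.0], [0.001, 0.0, -1.0]]
force: [0.4, -0.4, 1.6]
opening: 0.683
grasp_force: 30.0
```

Request:
play_rows(motion=[[[0, 0, 0, 0, 0, 0], [0, 0, 0, 0, 0, 0]]])

```text
time_s: 44.27
position: [0.4651, 0.0072, -0.0015]
tcp_rot: [[0.927, 0.375, 0.001], [0.375, -0.927, -0.0], [0.001, 0.0, -1.0]]
force: [1.3, -0.8, 2.1]
opening: 0.685
grasp_force: 30.0
```

Request:
play_rows(motion=[[[0, 0, -0.01, 0, 0, 0], [0, 0, -0.04, 0, 0, 0], [0, 0, -0.08, 0, 0, 0], [0.02, -0.023, -0.1, 0, 0, 0], [0.045, -0.052, -0.1, 0, 0, -1], [0.07, -0.08, -0.1, 0, 0, -2], [0.095, -0.109, -0.1, 0, 0, -2.5], [0.12, -0.138, -0.1, 0, 0, -2.5]]])

```text
time_s: 44.93
position: [0.5233, 0.1819, 0.0986]
tcp_rot: [[0.91, 0.415, -0.002], [0.415, -0.91, -0.0], [-0.002, -0.001, -1.0]]
force: [0.7, -0.3, -3.8]
opening: 0.689
grasp_force: 30.0
```

Request:
play_rows(motion=[[[0.022, -0.029, 0, 0, 0, 0], [0.045, -0.058, 0, 0, 0, 0], [0.067, -0.087, 0, 0, 0, 0], [0.085, -0.108, 0, 0, 0, 0], [0.094, -0.12, 0, 0, 0, 0], [0.099, -0.125, 0, 0, 0, 0], [0.099, -0.125, 0, 0, 0, 0], [0.099, -0.125, 0, 0, 0, 0]]])

```text
time_s: 45.6
position: [0.5612, 0.3341, 0.0976]
tcp_rot: [[0.91, 0.415, -0.003], [0.415, -0.91, -0.002], [-0.003, 0.0, -1.0]]
force: [0.3, 0.2, -3.8]
opening: 0.685
grasp_force: 30.0
```

Request:
play_rows(motion=[[[0, 0, 0, 0, 0, 0], [0, 0, 0, 0, 0, 0]]])

```text
time_s: 45.77
position: [0.562, 0.3334, 0.0981]
tcp_rot: [[0.911, 0.413, -0.002], [0.413, -0.911, -0.001], [-0.002, 0.0, -1.0]]
force: [-0.5, -0.8, -4.3]
opening: 0.683
grasp_force: 30.0
```

```bash
cat > n.py <<'E'
from e import *
s=bot.read_state(); p=np.array(s["position"]); R=np.array(s["tcp_rot"]); print(p.round(4),R[:,0].round(3),s["opening"])
w=imaging.capture("wrist"); sc=imaging.capture("scene"); t=imaging.capture("top")
for k,d in (("wrist",w),("scene",sc),("top",t)):
  for n,z in (("nest_hex",.012),("hex_plate",p[2]+.0215)):
    for c,m,q in masks(k,n)[:1]:
      P=hull(d,m,z); Q=(P-p[:2])@R[:2,:2]; print(k,n,round(c,2),onz(d,q,z).round(4),"y6",yaw(P,6),Q.min(0).round(4),Q.max(0).round(4),(p[:2]+R[:2,:2]@((Q.min(0)+Q.max(0))/2)).round(4))
E
python3 n.py
```

```text
[0.562  0.3334 0.0981] [ 0.911  0.413 -0.002] 0.6832550524355288
wrist nest_hex 0.57 [0.592  0.3359 0.012 ] y6 54.5 [-0.015  -0.0374] [0.0655 0.054 ] [0.5884 0.3363]
wrist hex_plate 0.88 [0.5765 0.3404 0.1196] y6 54.0 [ 0.0006 -0.0299] [0.0371 0.0291] [0.579  0.3415]
scene nest_hex 0.59 [0.561  0.3425 0.012 ] y6 55.0 [-0.0402 -0.0437] [0.0571 0.0441] [0.5698 0.3367]
scene hex_plate 0.72 [0.5358 0.3252 0.1196] y6 29.000000000000004 [-0.0374 -0.0361] [-0.0162  0.0279] [0.5359 0.326 ]
top nest_hex 0.66 [0.5579 0.3151 0.012 ] y6 42.0 [-0.0404 -0.0396] [0.0228 0.0559] [0.5574 0.3223]
top hex_plate 0.74 [0.5418 0.3235 0.1196] y6 53.0 [-0.0377 -0.0253] [-0.0093  0.0294] [0.5415 0.3218]
```

Request:
play_rows(motion=[[[0.0125, 0.0078, 0, 0, 0, 0], [0.0125, 0.0078, 0.02, 0, 0, 0], [0.0125, 0.0078, 0.04, 0, 0, 0], [0.0125, 0.0078, 0.06, 0, 0, 0], [0.0125, 0.0078, 0.075, 0, 0, 0], [0.0125, 0.0078, 0.08, 0, 0, 0], [0.0125, 0.0078, 0.08, 0, 0, 0], [0.0125, 0.0078, 0.08, 0, 0, 0]]])

```text
time_s: 46.88
position: [0.5776, 0.3334, 0.0186]
tcp_rot: [[0.91, 0.415, 0.0], [0.415, -0.91, 0.0], [0.001, 0.0, -1.0]]
force: [-0.6, 0.4, -4.3]
opening: 0.681
grasp_force: 30.0
```

Request:
play_rows(motion=[[[0, 0, 0, 0, 0, 0], [0, 0, 0, 0, 0, 0], [0, 0, 0, 0, 0, 0]]])

```text
time_s: 47.13
position: [0.5781, 0.3335, 0.0196]
tcp_rot: [[0.91, 0.415, 0.002], [0.415, -0.91, 0.001], [0.002, 0.0, -1.0]]
force: [0.0, 0.1, -4.4]
opening: 0.69
grasp_force: 30.0
```

```bash
python3 n.py
```

```text
[0.5781 0.3335 0.0196] [0.91  0.415 0.002] 0.689541513325836
wrist nest_hex 0.83 [0.6055 0.343  0.012 ] y6 54.0 [ 0.001  -0.0439] [0.0523 0.0474] [0.603 0.343]
wrist hex_plate 0.55 [0.5925 0.3404 0.0411] y6 55.5 [ 0.0011 -0.0299] [0.0369 0.0292] [0.5952 0.3417]
scene nest_hex 0.77 [0.5439 0.3259 0.012 ] y6 25.0 [-0.0542 -0.0466] [-0.0173  0.046 ] [0.5454 0.319 ]
scene hex_plate 0.46 [0.5503 0.3262 0.0411] y6 56.0 [-0.039  -0.0357] [-0.0179  0.0257] [0.5501 0.3263]
top nest_hex 0.86 [0.5513 0.3108 0.012 ] y6 33.0 [-0.0551 -0.0336] [-0.0125  0.0481] [0.5503 0.3129]
top hex_plate 0.83 [0.5572 0.3209 0.0411] y6 56.5 [-0.0397 -0.023 ] [-0.0125  0.0316] [0.5561 0.3188]
```

Request:
play_rows(motion=[[[-0.001, 0.002, 0.004, 0, 0, 0], [-0.001, 0.002, 0.008, 0, 0, 0], [-0.001, 0.002, 0.011, 0, 0, 0], [-0.001, 0.002, 0.012, 0, 0, 0], [-0.001, 0.002, 0.0125, 0, 0, 0], [-0.001, 0.002, 0.0125, 0, 0, 0]]])

```text
time_s: 48.08
position: [0.5769, 0.3306, 0.0066]
tcp_rot: [[0.91, 0.415, -0.001], [0.415, -0.91, -0.001], [-0.001, 0.0, -1.0]]
force: [-1.5, -1.7, 3.6]
opening: 0.686
grasp_force: 30.0
```

Request:
play_rows(motion=[[[0, 0, 0.0005, 0, 0, 0], [0, 0, 0.0007, 0, 0, 0], [0, 0, 0.0007, 0, 0, 0]]])

```text
time_s: 48.33
position: [0.5768, 0.3306, 0.0065]
tcp_rot: [[0.91, 0.415, -0.001], [0.415, -0.91, -0.001], [-0.001, 0.0, -1.0]]
force: [-2.7, -3.5, 7.8]
opening: 0.688
grasp_force: 30.0
```

Request:
play_rows(motion=[[[0, 0, 0, 0, 0, 0], [0, 0, 0, 0, 0, 0], [0, 0, 0, 0, 0, 0], [0, 0, 0, 0, 0, 0], [0, 0, 0, 0, 0, 0]]], fingers=0.073)

```text
time_s: 48.75
position: [0.5774, 0.331, 0.0049]
tcp_rot: [[0.91, 0.415, 0.0], [0.415, -0.91, 0.0], [0.0, -0.0, -1.0]]
force: [0.5, 0.2, 0.2]
opening: 0.829
grasp_force: 0.0
```

Request:
play_rows(motion=[[[0, 0, -0.01, 0, 0, 0], [0, 0, -0.04, 0, 0, 0], [0, 0, -0.08, 0, 0, 0], [0, 0, -0.12, 0, 0, 0], [-0.01, 0.02, -0.16, 0, 0, 0], [-0.03, 0.05, -0.18, 0, 0, 0], [-0.06, 0.08, -0.2, 0, 0, 0], [-0.09, 0.11, -0.2, 0, 0, 0]]])

```text
time_s: 49.42
position: [0.5466, 0.2013, 0.2094]
tcp_rot: [[0.909, 0.416, 0.01], [0.416, -0.909, 0.002], [0.01, 0.003, -1.0]]
force: [1.6, -1.0, 0.5]
opening: 0.838
grasp_force: 0.0
```

Request:
play_rows(motion=[[[-0.03, 0.03, 0, 0, 0, 0], [-0.06, 0.07, 0, 0, 0, 0], [-0.09, 0.1, 0, 0, 0, 0], [-0.1, 0.13, 0, 0, 0, 0], [-0.1, 0.13, 0, 0, 0, 0], [-0.1, 0.13, 0, 0, 0, 0], [-0.1, 0.13, 0, 0, 0, 0], [-0.1, 0.13, 0, 0, 0, 0]]])

```text
time_s: 50.08
position: [0.5068, 0.0426, 0.2048]
tcp_rot: [[0.909, 0.416, 0.0], [0.416, -0.909, 0.0], [0.001, -0.0, -1.0]]
force: [0.7, 0.3, 0.1]
opening: 0.838
grasp_force: 0.0
```

```bash
python3 - <<'E'
from e import *
s=bot.read_state(); print(np.round(s["position"],4),s["time_s"])
D={k:imaging.capture(k) for k in ("wrist","top","scene")}
for n,z,t in (("ball_knob",.03,"nest_ball"),("round_collar",.028,"nest_round_small"),("round_plate",.028,"nest_round_large"),("square_block",.028,"nest_square"),("hex_plate",.028,"nest_hex")):
    M={k:masks(k,n)[:2] for k in D}; N={k:masks(k,t)[:1] for k in D}
    for k in D:
        print(n,k,[(round(a[0],2),onz(D[k],a[2],z-.006)[:2].round(3).tolist(),yaw(hull(D[k],a[1],z),6),yaw(hull(D[k],a[1],z),4)) for a in M[k]],"nest",[(onz(D[k],a[2],.006)[:2].round(3).tolist()) for a in N[k]])
    for a in M["top"]:
        for b in M["scene"]:
            p,e=tri([ray(D["top"],a[2]),ray(D["scene"],b[2])])
            if e<.006: print("  tri",p.round(3),round(e,4))
E
```

```text
[0.5068 0.0426 0.2048] 50.0833
ball_knob wrist [(0.81, [0.679, 0.014], np.float64(58.5), np.float64(28.0))] nest [[0.676, 0.017]]
ball_knob top [] nest []
ball_knob scene [(0.48, [0.679, 0.008], np.float64(54.0), np.float64(29.999999999999996))] nest [[0.673, 0.02]]
round_collar wrist [(0.86, [0.501, 0.112], np.float64(25.0), np.float64(85.5)), (0.67, [0.647, 0.151], np.float64(24.5), np.float64(24.5))] nest [[0.643, 0.15]]
round_collar top [] nest [[0.671, 0.19]]
round_collar scene [(0.76, [0.493, 0.12], np.float64(27.0), np.float64(26.0)), (0.61, [0.663, 0.163], np.float64(33.5), np.float64(33.5))] nest [[0.661, 0.168]]
round_plate wrist [(0.55, [0.618, -0.153], np.float64(3.0000000000000004), np.float64(3.0000000000000004))] nest [[0.618, -0.146]]
round_plate top [(0.64, [0.616, -0.155], np.float64(46.0), np.float64(46.0)), (0.5, [0.61, -0.152], np.float64(1.0), np.float64(1.0))] nest [[0.614, -0.152]]
round_plate scene [] nest [[0.625, -0.118]]
square_block wrist [(0.72, [0.491, -0.094], np.float64(40.0), np.float64(24.5))] nest []
square_block top [(0.9, [0.528, -0.305], np.float64(1.5000000000000002), np.float64(1.0)), (0.77, [0.469, -0.091], np.float64(53.5), np.float64(23.0))] nest [[0.526, -0.306]]
square_block scene [(0.67, [0.524, -0.305], np.float64(57.00000000000001), np.float64(87.5)), (0.58, [0.466, -0.084], np.float64(28.0), np.float64(26.0))] nest [[0.52, -0.295]]
  tri [ 0.526 -0.305  0.022] 0.0016
  tri [ 0.577 -0.405 -0.33 ] 0.0038
  tri [ 0.45  -0.073  0.217] 0.0004
  tri [ 0.469 -0.092  0.013] 0.0007
hex_plate wrist [(0.68, [0.561, 0.32], np.float64(24.5), np.float64(24.5))] nest [[0.554, 0.312]]
hex_plate top [(0.8, [0.575, 0.331], np.float64(55.0), np.float64(1.0))] nest [[0.577, 0.33]]
hex_plate scene [(0.67, [0.573, 0.332], np.float64(50.0), np.float64(50.0))] nest [[0.572, 0.339]]
  tri [0.575 0.331 0.02 ] 0.0006
```

All five pieces check out in their nests within a few millimetres, and the arm is clear. Handing in.

```bash
python3 -c "
from rig import bot; print(bot.hand_in())"
```

```text
the job is handed in; nothing more can be done
None
```

All five pieces are laid in their nests and the job is handed in after about 50 s of the 128 s; my first two grasps missed the ball, and the second closed on its top and pressed it with about 28 N, so its polish may be marked, though I then set it gently into the dimple.

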